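# Put the plain round cutters back in their tray

### The arm

A 6-joint arm with a two-finger parallel gripper is mounted at the origin on a cart in front of the work surface, level with it; the furniture and walls round the work are solid. World frame = base frame: x ahead of the robot, y to its left, z up, the work surface at z = 0. Lengths are in m, angles in rad, forces in N, time in s.
With the tool pointing down it reaches from about 0.35 to 0.775 m from the base axis. Payload 7.3 kg.
Tool frame: the origin (TCP) lies at the very end of the fingers, on their centre line; the grasp point (between the pads) lies 19 mm behind it; z points along the fingers, y is the line along which they close (so a half turn about z gives the same grasp; the last joint's range is limited). The gripper opens to 92 mm and grips with 3 to 60 N. Pads are 19 mm wide; open, the fingers measure 130 mm over their backs; the gripper's body (75 mm by 190 mm) begins 47 mm behind the grasp point.
Start: joints at [1.099, 0.342, 1.524, -0, 1.275, -0.146], TCP at [0.168, 0.497, 0.227] pointing down, gripper open.
Joint ranges: [-2.53, 2.53], [-0.77, 2.02], [0.04, 2.7], [-1, 4.14], [0.28, 2.66], [-3.11, 3.11]. Speed limits (rad/s): [2.57, 2.57, 3.14, 3.14, 3.14, 3.14].

### API

Orientations are given as [roll, pitch, yaw] about the fixed x, y, z axes, in that order (R = Rz(yaw) Ry(pitch) Rx(roll)).
In Python, from cell import observe, read_camera, get_calibration, hand_in, search_frame gives the robot as it stands.
- The arm moves only by the tool step_arm, never from a script. Its argument "commands" is a list of rows, each an object with "translation": the shift along the tool's x, y, z in mm, a list of three; "roll": the turn about the tool's z in rad. In form: [{"translation": [x, y, z], "roll": roll}, ...]. A call has 1 to 20 rows; each row shifts and turns the commanded pose from where the row before left it, along the tool's axes as they then stand; what a row does not reach is not made up. A row lasts 1/12 s, in which the tool goes at most 41.7 mm and 7.16 degrees, less where a joint would pass 70% of its speed; a pose out of reach is approached as far as the arm can. A call is refused whole if a number of a shift passes 41.7 or a number of a turn 0.125, either way. A call with a gripper value outside its range is refused whole. "fingers" is the opening, from 0 (shut) to 1 (fully open), set as the call begins (left out, the last holds). The fingers move at their own pace and stop on an object; "grip_force" is the grip in N (left out, the last holds). Time passes only in rows, so rows that do not move let the fingers close. It gives the time, the measured TCP pose, the force, the opening and the grip force at its end, in the units of the state.
- observe(): the state, without advancing time (a new reading comes with each control period).
- read_camera(name): name is "side" or "top"; returns the picture (400x640x3 uint8, red, green, blue); there is no depth.
- get_calibration(name): a dict with "camera_matrix" (3x3 intrinsics, pixels), "world_from_camera" (4x4, takes a point from camera to world coordinates). Camera axes: x right, y up, looking along -z (the intrinsics and any distortion apply to the point x, -y, -z); pixel columns grow to the right and rows downward; lengths in m; the calibration is good to about 2 mm. A picture is of the moment at which its call begins. get_calibration takes no time and is no camera call.
- hand_in(): hands the job in; it is judged then, once.
Trained networks look in the newest picture that a camera, given by its name, has taken for a name from the list of things; names that differ only in an ending like _2 or _b are one class to them, and where a whole thing is asked for, a point or a joint stands for the part that bears it (a point fixed in the world has none). Each returns a list of dicts, best first, with "confidence" (0 to 1); they miss things now and then, are a little off and sometimes report something else, mostly with a low value. They report only what shows in the picture. A call takes as long as a camera call.
- search_frame(camera, name): "at" ([x, y, z] in m, in world coordinates, good to about 4 mm: the middle of the surface that is visible of it).
The state is a dict: "time": time; "qpos": joint angles; "qvel": joint speeds; "joint_efforts": joint torques, N m; "tool_pos": TCP position; "tool_rot": TCP orientation; "contact_force": force on the tool from outside, world axes, zero at the start; "torque": the same for the moment, N m; "opening": finger opening in m; "grip_force": force on a finger pad.
Only numpy, scipy, OpenCV 4.12 (cv2) and the standard library are available. Lean on these libraries where they do the work, as an engineer would, in place of code of your own. Each camera call takes 0.05 s, during which the arm holds its last target. There are 200 camera calls.

### The job

Put the four plain round pastry cutters from the near part of the table back in the white storage tray, each standing upright on the tray's floor inside the ring-shaped pocket made for its size (smallest cutter in the smallest pocket, and so on up); set them down, do not drop them. The two cutters with wavy edges belong to another set: leave them standing where they are.

Things in the scene. Friction and masses are not known exactly. Their poses are not given: they have to be found in the camera images.
- cutter_28_mid (a point): The smallest of the four plain round pastry cutters: a loose, smooth, straight-walled steel ring, open at both ends, 28 mm outer diameter, 37 mm tall, thin wall, 30 g (may vary by a third), standing on the work surface. The point is its centre, half-way up (18.5 mm above its lower edge); z is its axis and points up. Take it across its outside diameter from above.
- cutter_40_mid (a point): The second smallest of the four plain round pastry cutters: a loose, smooth, straight-walled steel ring, open at both ends, 40 mm outer diameter, 37 mm tall, thin wall, 35 g (may vary by a third), standing on the work surface. The point is its centre, half-way up (18.5 mm above its lower edge); z is its axis and points up. Take it across its outside diameter from above.
- cutter_52_mid (a point): The second largest of the four plain round pastry cutters: a loose, smooth, straight-walled steel ring, open at both ends, 52 mm outer diameter, 37 mm tall, thin wall, 40 g (may vary by a third), standing on the work surface. The point is its centre, half-way up (18.5 mm above its lower edge); z is its axis and points up. Take it across its outside diameter from above.
- cutter_64_mid (a point): The largest of the four plain round pastry cutters: a loose, smooth, straight-walled steel ring, open at both ends, 63 mm outer diameter, 37 mm tall, thin wall, 50 g (may vary by a third), standing on the work surface. The point is its centre, half-way up (18.5 mm above its lower edge); z is its axis and points up. Take it across its outside diameter from above.
- pocket_28: Pocket of the smallest cutter: a low grey ring, 44 mm inner, 49 mm outer diameter. Origin: its centre at the tray's floor, 4 mm above the work surface; the ring's wall stands 6 mm above that floor. The four pockets are fixed in a row, 90 mm centre to centre, in varying order, on a fixed white tray (380 x 104 mm, edge 8 mm high) whose long side runs across in front of the robot, within 12 degrees.
- pocket_40: Pocket of the second smallest cutter: a low grey ring, 56 mm inner, 61 mm outer diameter. Origin: its centre at the tray's floor, 4 mm above the work surface; the ring's wall stands 6 mm above that floor. The four pockets are fixed in a row, 90 mm centre to centre, in varying order, on a fixed white tray (380 x 104 mm, edge 8 mm high) whose long side runs across in front of the robot, within 12 degrees.
- pocket_52: Pocket of the second largest cutter: a low grey ring, 68 mm inner, 73 mm outer diameter. Origin: its centre at the tray's floor, 4 mm above the work surface; the ring's wall stands 6 mm above that floor. The four pockets are fixed in a row, 90 mm centre to centre, in varying order, on a fixed white tray (380 x 104 mm, edge 8 mm high) whose long side runs across in front of the robot, within 12 degrees.
- pocket_64: Pocket of the largest cutter: a low grey ring, 80 mm inner, 85 mm outer diameter. Origin: its centre at the tray's floor, 4 mm above the work surface; the ring's wall stands 6 mm above that floor. The four pockets are fixed in a row, 90 mm centre to centre, in varying order, on a fixed white tray (380 x 104 mm, edge 8 mm high) whose long side runs across in front of the robot, within 12 degrees.
- fluted_a_mid (a point): A fluted pastry cutter that is not part of the plain set: a loose steel ring with a wavy (scalloped, 10 waves) wall, 42 mm outer diameter, 37 mm tall, standing on the work surface. The point is its centre, half-way up; z points up.
- fluted_b_mid (a point): A fluted pastry cutter that is not part of the plain set: a loose steel ring with a wavy (scalloped, 14 waves) wall, 58 mm outer diameter, 37 mm tall, standing on the work surface. The point is its centre, half-way up; z points up.

How it is judged:
At the end, for the whole second after the job is handed in: Each plain cutter stands upright (within 6 degrees) on the floor of its own pocket (centre within 12 mm of the pocket's centre, lower edge within 3 mm of the floor), at rest; both fluted cutters are upright and within 25 mm of where they started (horizontal distance between cutter_28_mid and pocket_28 below 0.012 m and height (world z) of each of cutter_28_mid, cutter_40_mid, cutter_52_mid, cutter_64_mid below 0.0255 m and angle between each of cutter_28_mid, cutter_40_mid, cutter_52_mid, cutter_64_mid, fluted_a_mid, fluted_b_mid's own z axis and vertical below 0.1 rad and linear speed of each of cutter_28, cutter_40, cutter_52, cutter_64 below 0.02 m/s and horizontal distance between cutter_40_mid and pocket_40 below 0.012 m and horizontal distance between cutter_52_mid and pocket_52 below 0.012 m and horizontal distance between cutter_64_mid and pocket_64 below 0.012 m and distance of each of fluted_a_mid, fluted_b_mid from where it was at the start of the episode below 0.025 m); the robot touches nothing.
It fails at once if a plain cutter is dropped into its pocket (it comes down faster than 0.6 m/s) ((horizontal distance between cutter_28_mid and pocket_28 below 0.02 m and height (world z) of cutter_28_mid below 0.05 m and linear speed of cutter_28 above 0.6 m/s) or (horizontal distance between cutter_40_mid and pocket_40 below 0.02 m and height (world z) of cutter_40_mid below 0.05 m and linear speed of cutter_40 above 0.6 m/s) or (horizontal distance between cutter_52_mid and pocket_52 below 0.02 m and height (world z) of cutter_52_mid below 0.05 m and linear speed of cutter_52 above 0.6 m/s) or (horizontal distance between cutter_64_mid and pocket_64 below 0.02 m and height (world z) of cutter_64_mid below 0.05 m and linear speed of cutter_64 above 0.6 m/s)).
It fails at once if a fluted cutter is carried off or pushed away by more than 25 mm (distance of any of fluted_a_mid, fluted_b_mid from where it was at the start of the episode above 0.025 m).
It also fails if it takes over 96 s, if anything falls off the work surface, if the arm or the gripper's body presses on something with over 40 N, if the wrist force passes 120 N, or if a joint passes its speed limit or range.

## Working session

There is one attempt and no reset: what is moved stays moved. The work goes in short steps, Python scripts to look and compute and a tool call to move; the robot and the scene stay as the last step left them, time stands still between calls to the robot, and variables do not carry over. Pictures are saved under pics/ and viewed, at most 14 in all, crops included, and the job is handed in when it is done.

Besides the shell and the picture viewer there is one more tool, called after ">>>" in YAML: its name, and indented under it one key for each argument. step_arm: Moves the arm, as the interface text tells. Its arguments: {"type":"object","properties":{"commands":{"type":"array"},"fingers":{"type":"number"},"grip_force":{"type":"number"}},"required":["commands"]}

```bash
mkdir -p pics; python3 - <<'E'
from cell import *
import cv2,numpy as np
for n in("top","side"):
    cv2.imwrite(f"pics/{n}0.png",read_camera(n)[:,:,::-1]); c=get_calibration(n); print(n,np.round(c["camera_matrix"],1).tolist(),np.round(c["world_from_camera"],3).tolist())
s=observe();print(s["time"],s["tool_pos"],s["tool_rot"],s["opening"])
for n in ["cutter_28_mid","cutter_40_mid","cutter_52_mid","cutter_64_mid","pocket_28","pocket_40","pocket_52","pocket_64","fluted_a_mid","fluted_b_mid"]:
    print(n,[(np.round(d["at"],3).tolist(),round(d["confidence"],2)) for d in search_frame("top",n)[:3]])
E
```

```text
top [[401.8, 0.0, 319.8], [0.0, 401.8, 195.9], [0.0, 0.0, 1.0]] [[-0.021, 0.995, -0.099, 0.447], [-1.0, -0.022, -0.012, -0.029], [-0.014, 0.099, 0.995, 1.246], [0.0, 0.0, 0.0, 1.0]]
side [[501.9, 0.0, 325.6], [0.0, 501.9, 198.0], [0.0, 0.0, 1.0]] [[-0.979, 0.098, -0.18, 0.338], [-0.205, -0.473, 0.857, 0.997], [-0.001, 0.875, 0.483, 0.635], [0.0, 0.0, 0.0, 1.0]]
0.1 [0.16783784 0.49708344 0.22612726] [-3.14028093e+00 -1.77542210e-04  2.81588236e+00] 0.09157569836491838
cutter_28_mid []
cutter_40_mid [([0.566, 0.356, 0.023], 0.53)]
cutter_52_mid []
cutter_64_mid [([0.454, -0.313, 0.029], 0.58)]
pocket_28 [([0.66, -0.129, 0.01], 0.49)]
pocket_40 [([0.66, -0.129, 0.01], 0.49)]
pocket_52 [([0.66, -0.129, 0.01], 0.49)]
pocket_64 [([0.66, -0.129, 0.01], 0.49)]
fluted_a_mid []
fluted_b_mid []
```

View pics/top0.png

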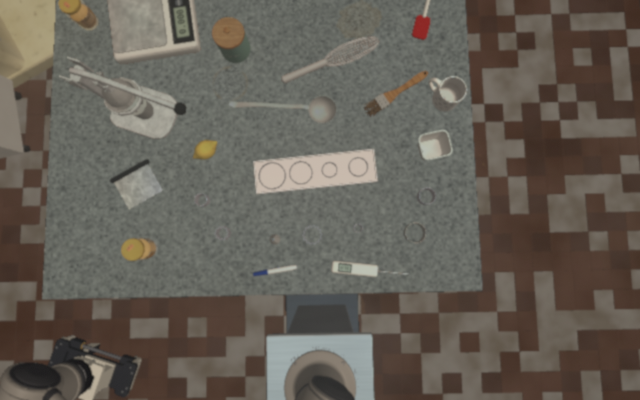

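The top view shows the tray at pixels (255–377, 150–193), with pocket rings at about (272,176), (301,173), (330,170) and (358,167). The cutters are faint, around (190–430, 190–245), so I'll enlarge that area.

```bash
python3 - <<'E'
import cv2
cl=cv2.createCLAHE(3,(4,4))
for n,(x0,x1,y0,y1),s in (("top",(180,445,140,290),3),("side",(0,640,0,400),1.25)):
    i=cv2.imread(f"pics/{n}0.png")[y0:y1,x0:x1]; i=cv2.resize(i,None,fx=s,fy=s,interpolation=cv2.INTER_CUBIC)
    l=cv2.cvtColor(i,cv2.COLOR_BGR2LAB); l[:,:,0]=cl.apply(l[:,:,0]); cv2.imwrite(f"pics/{n}0z.png",cv2.cvtColor(l,cv2.COLOR_LAB2BGR))
E
```

```text
(no output)
```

View pics/top0z.png

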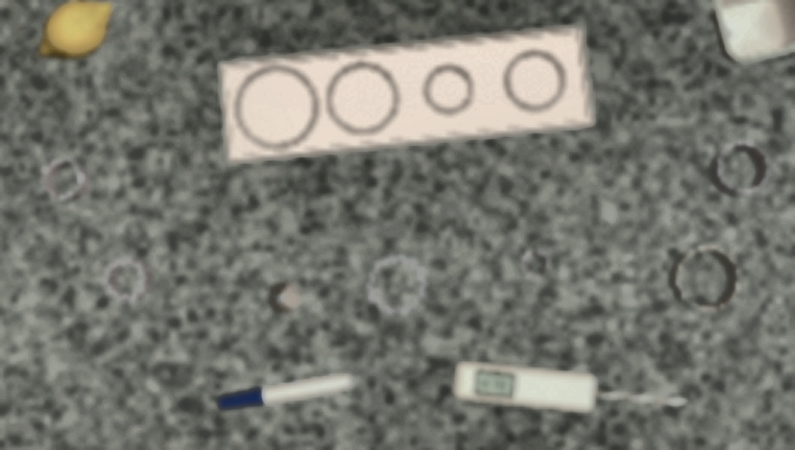

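View pics/side0z.png

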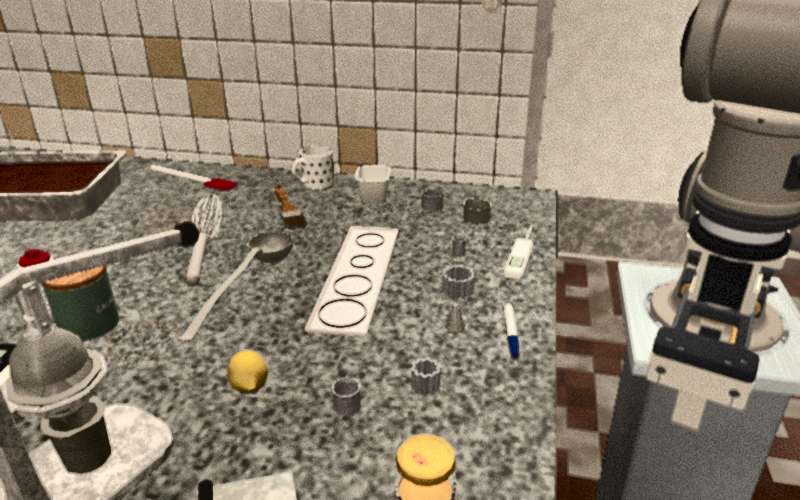

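The enlarged top view shows, in crop pixels:
- plain 40 at (63,180)
- fluted_a at (126,281)
- a piping tip at (285,297)
- fluted_b at (397,285)
- plain 28 at (536,264)
- plain 52 at (740,170)
- plain 64 at (703,279)

The pockets from left to right are 64, 52, 28 and 40. The side view agrees. Next I'll compute positions and overlay the predicted outlines on both views.

```bash
cat >h.py <<'E'
import cv2,numpy as np
from cell import *
C={n:get_calibration(n) for n in("top","side")}
def back(n,u,v,z):
    K=C[n]["camera_matrix"];T=np.array(C[n]["world_from_camera"]);d=np.linalg.solve(K,[u,v,1]);d=T[:3,:3]@(d*[1,-1,-1]);o=T[:3,3]
    return o+d*(z-o[2])/d[2]
def proj(n,p):
    T=np.linalg.inv(C[n]["world_from_camera"]);q=np.asarray(p)@T[:3,:3].T+T[:3,3];q=q*[1,-1,-1]@np.array(C[n]["camera_matrix"]).T
    return q[...,:2]/q[...,2:]
def circ(x,y,z,d):
    a=np.linspace(0,2*np.pi,60);return np.stack([x+d/2*np.cos(a),y+d/2*np.sin(a),0*a+z],1)
def overlay(img,n,items,roi,s,out):
    x0,x1,y0,y1=roi;i=cv2.resize(img[y0:y1,x0:x1],None,fx=s,fy=s,interpolation=cv2.INTER_CUBIC)
    for x,y,z0,z1,d in items:
        for z,c in((z0,(0,255,0)),(z1,(0,0,255))):
            p=(proj(n,circ(x,y,z,d))+.5-[x0,y0])*s-.5
            cv2.polylines(i,[np.int32(p*16)],True,c,1,cv2.LINE_AA,4)
    cv2.imwrite(out,i)
E
cat > m.py <<'E'
from h import *
px={"40":(63,180),"28":(536,264),"52":(740,170),"64":(703,279),"fa":(126,281),"fb":(397,285),"p64":(277,107),"p52":(363,98),"p28":(449,89.5),"p40":(535,81)}
sp={"40":(346,396),"28":(459,246),"52":(432,200),"64":(476,211),"fa":(426,376),"fb":(458,281),"p64":(343,312.5),"p52":(353,286),"p28":(362,262),"p40":(370,240.5)}
it=[];D={"40":40,"28":28,"52":52,"64":63,"fa":42,"fb":58,"p64":82,"p52":70,"p28":46,"p40":58}
for k,(u,v) in px.items():
    z=.01 if k[0]=="p" else .0185
    a=back("top",180+(u+.5)/3-.5,140+(v+.5)/3-.5,z);u,v=sp[k];b=back("side",(u+.5)/1.25-.5,(v+.5)/1.25-.5,z)
    m=(a+b)/2;print(k,np.round(a[:2],4),np.round(b[:2],4))
    it.append((m[0],m[1],.01 if k[0]=="p" else 0,.01 if k[0]=="p" else .037,D[k]/1000))
overlay(cv2.imread("pics/top0.png"),"top",it,(180,445,140,290),3,"pics/o1.png")
overlay(cv2.imread("pics/side0.png"),"side",it,(230,430,140,340),3,"pics/o2.png")
E
python3 m.py
```

```text
40 [0.5661 0.3526] [0.5637 0.3496]
28 [ 0.4697 -0.1297] [ 0.4656 -0.1242]
52 [ 0.5608 -0.3403] [ 0.5582 -0.3352]
64 [ 0.451  -0.2978] [ 0.45   -0.2964]
fa [0.4614 0.2874] [0.4598 0.2841]
fb [0.4515 0.0117] [0.4494 0.0103]
p64 [0.638 0.133] [0.6325 0.1398]
p52 [0.6454 0.0435] [0.6394 0.0537]
p28 [ 0.6522 -0.0458] [ 0.6466 -0.0352]
p40 [ 0.659  -0.1352] [ 0.6541 -0.1255]
```

View pics/o1.png

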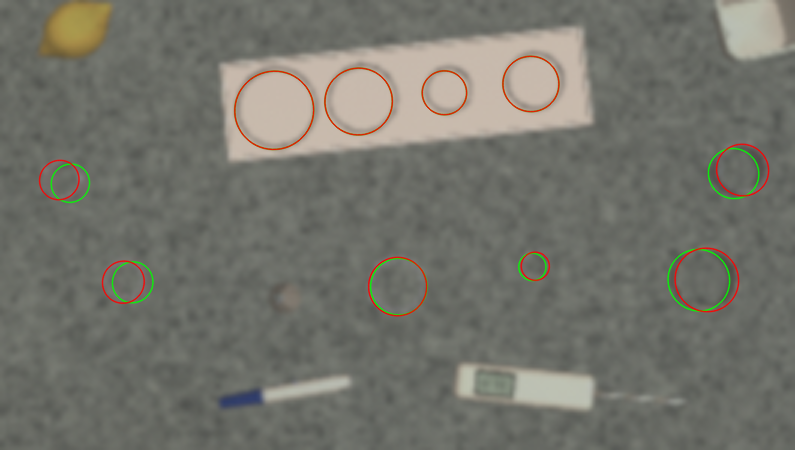

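View pics/o2.png

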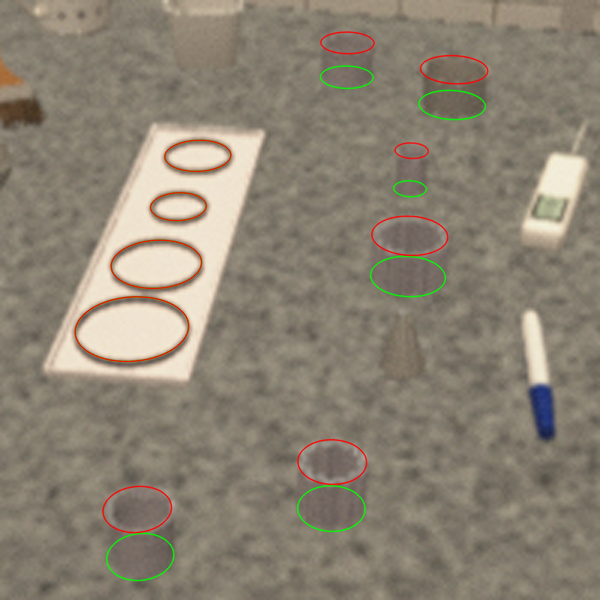

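The overlays fit the cutters to a few mm, but the pockets disagree by about 1 cm between the views. I'll fit the pocket ellipses and the tray outline properly.

```bash
python3 - <<'E'
from h import *
for n,th in(("top",0),("side",0)):
    g=cv2.imread(f"pics/{n}0.png"); g=cv2.resize(g,None,fx=4,fy=4,interpolation=cv2.INTER_CUBIC)[:,:,0]
    if n=="top": r=(250,385,145,200)
    else: r=(240,325,175,270)
    x0,x1,y0,y1=r; c=g[y0*4:y1*4,x0*4:x1*4]
    t,b=cv2.threshold(c,0,255,cv2.THRESH_OTSU)
    tr=max(cv2.findContours(b,cv2.RETR_EXTERNAL,cv2.CHAIN_APPROX_NONE)[0],key=cv2.contourArea)
    M=cv2.moments(tr); f=lambda u,v:((u+.5)/4-.5+x0,(v+.5)/4-.5+y0)
    print(n,"tray",np.round(back(n,*f(M['m10']/M['m00'],M['m01']/M['m00']),.006),4), np.round(back(n,*f(*cv2.minAreaRect(tr)[0]),.006),4))
    ad=cv2.adaptiveThreshold(c,255,cv2.ADAPTIVE_THRESH_MEAN_C,cv2.THRESH_BINARY_INV,41,6)
    m=np.zeros_like(c);cv2.drawContours(m,[tr],-1,255,-1);m=cv2.erode(m,np.ones((13,13)));ad&=m
    for k in cv2.findContours(ad,cv2.RETR_LIST,cv2.CHAIN_APPROX_NONE)[0]:
        if len(k)>100:
            e=cv2.fitEllipse(k)
            w=np.array([back(n,*f(*p[0]),.01)[:2] for p in k]);(cx,cy),rr,_=cv2.fitEllipse((w*1e4).astype(np.float32))
            print(n,round(cx/10,1),round(cy/10,1),"d",np.round(np.array(rr)/10,1))
E
```

```text
top tray [ 6.492e-01 -5.000e-04  6.000e-03] [ 6.494e-01 -5.000e-04  6.000e-03]
top 652.4 -45.1 d [38.6 39.6]
top 638.1 133.8 d [74.4 76.3]
top 645.2 44.4 d [62.8 63.3]
top 638.2 133.6 d [85.2 87.7]
top 652.5 -44.9 d [52.  53.1]
top 645.4 44.0 d [75.6 75.7]
top 659.7 -134.3 d [50.3 51.5]
top 659.6 -134.4 d [64.  65.1]
side tray [0.644  0.0343 0.006 ] [0.6512 0.0243 0.006 ]
side 634.1 139.7 d [70.4 76.2]
side 641.4 51.0 d [56.9 63.9]
side 637.2 102.7 d [ 81.1 193. ]
side 648.4 -38.8 d [31.6 39.3]
side 648.4 -39.1 d [51.3 60.3]
side 655.8 -128.7 d [42.  51.3]
side 655.7 -128.0 d [64.3 71.5]
```

Side and top pockets differ by a constant offset of (-4,+6) mm, which looks like calibration error. I'll use the mean and check it with the first held cutter. First I'll turn the tool so the fingers close across the tray (yaw 1.65).

>>> step_arm:
  commands:
    - {"translation": [0,0,0],"roll": 0.1166}
    - {"translation": [0,0,0],"roll": 0.1166}
    - {"translation": [0,0,0],"roll": 0.1166}
    - {"translation": [0,0,0],"roll": 0.1166}
    - {"translation": [0,0,0],"roll": 0.1166}
    - {"translation": [0,0,0],"roll": 0.1166}
    - {"translation": [0,0,0],"roll": 0.1166}
    - {"translation": [0,0,0],"roll": 0.1166}
    - {"translation": [0,0,0],"roll": 0.1166}
    - {"translation": [0,0,0],"roll": 0.1166}
  fingers: 1

```text
time: 1.43
tool_pos: [0.168, 0.4974, 0.2268]
tool_rot: [3.142, -0.0, 1.644]
contact_force: [-0.4, 0.3, -0.3]
opening: 0.0917
grip_force: 0.0
```

```bash
cat > go.py <<'E'
import sys,numpy as np
from cell import observe
from scipy.spatial.transform import Rotation as R
s=observe();r=R.from_euler("xyz",s["tool_rot"]);t=np.array([float(a) for a in sys.argv[1:4]])/1000
print(round(s["time"],2),"at",np.round(s["tool_pos"]*1000 if hasattr(s["tool_pos"],"shape") else np.array(s["tool_pos"])*1000,1),"rpy",np.round(s["tool_rot"],3),"open",round(s["opening"]*1000,1),"grip",round(float(s["grip_force"]),1),"F",np.round(s["contact_force"],1))
print("tool shift mm",np.round(r.inv().apply(t-np.array(s["tool_pos"]))*1000,1))
E
python3 go.py 565 351 120
```

```text
1.43 at [168.  497.4 226.8] rpy [ 3.142 -0.     1.644] open 91.7 grip 0.0 F [-0.4  0.3 -0.3]
tool shift mm [-175.1  385.2  106.8]
```

>>> step_arm:
  commands:
    - {"translation": [-11,24,6.5],"roll": 0}
    - {"translation": [-11,24,6.5],"roll": 0}
    - {"translation": [-11,24,6.5],"roll": 0}
    - {"translation": [-11,24,6.5],"roll": 0}
    - {"translation": [-11,24,6.5],"roll": 0}
    - {"translation": [-11,24,6.5],"roll": 0}
    - {"translation": [-11,24,6.5],"roll": 0}
    - {"translation": [-11,24,6.5],"roll": 0}
    - {"translation": [-11,24,6.5],"roll": 0}
    - {"translation": [-11,24,6.5],"roll": 0}
    - {"translation": [-11,24,6.5],"roll": 0}
    - {"translation": [-11,24,6.5],"roll": 0}
    - {"translation": [-11,24,6.5],"roll": 0}
    - {"translation": [-11,24,6.5],"roll": 0}
    - {"translation": [-11,24,6.5],"roll": 0}
    - {"translation": [-11,24,6.5],"roll": 0}
    - {"translation": [0,0,0],"roll": 0}
    - {"translation": [0,0,0],"roll": 0}

```text
time: 2.93
tool_pos: [0.5654, 0.3513, 0.1217]
tool_rot: [-3.14, 0.0, 1.648]
contact_force: [-1.1, -0.4, 0.6]
opening: 0.0917
grip_force: 0.0
```

```bash
python3 go.py 565 351 12; python3 - <<'E'
from h import *
i=np.ascontiguousarray(read_camera("side")[:,:,::-1]);s=observe();x,y,z=s["tool_pos"]
overlay(i,"side",[(.565,.351,0,.037,.04),(x,y,z,z,.005)],(180,380,180,380),3,"pics/h1.png")
E
```

```text
2.93 at [565.4 351.3 121.7] rpy [-3.14   0.     1.648] open 91.7 grip 0.0 F [-1.1 -0.4  0.6]
tool shift mm [ -0.2  -0.2 109.7]
```

View pics/h1.png

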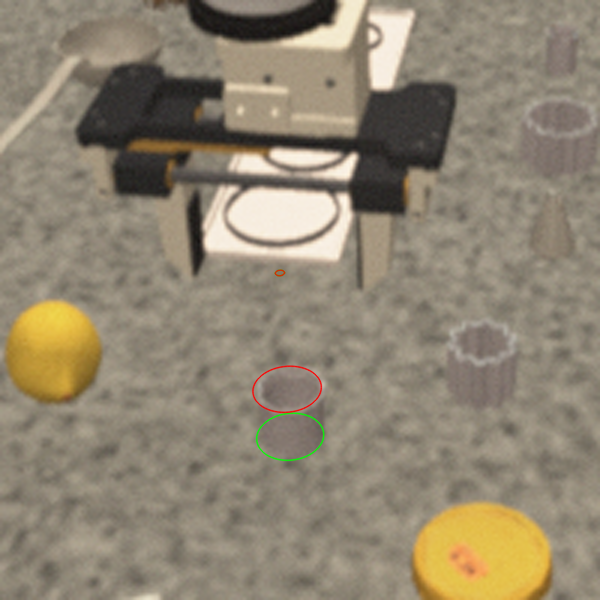

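The gripper is above cutter 40 and the fingers straddle it. The fingertips (about (280,278)) and the cutter (about (291,415)) are both offset from the projections by a similar 2–3 mm, so I'll descend and grip.

>>> step_arm:
  commands:
    - {"translation": [0,0,16],"roll": 0}
    - {"translation": [0,0,16],"roll": 0}
    - {"translation": [0,0,16],"roll": 0}
    - {"translation": [0,0,16],"roll": 0}
    - {"translation": [0,0,16],"roll": 0}
    - {"translation": [0,0,12],"roll": 0}
    - {"translation": [0,0,10],"roll": 0}
    - {"translation": [0,0,7.5],"roll": 0}
    - {"translation": [0,0,0],"roll": 0}
    - {"translation": [0,0,0],"roll": 0}

```text
time: 3.82
tool_pos: [0.5647, 0.3525, 0.0134]
tool_rot: [3.142, -0.0, 1.65]
contact_force: [-1.1, 0.1, 0.1]
opening: 0.0918
grip_force: 0.0
```

>>> step_arm:
  commands:
    - {"translation": [0,0,0],"roll": 0}
    - {"translation": [0,0,0],"roll": 0}
    - {"translation": [0,0,0],"roll": 0}
    - {"translation": [0,0,0],"roll": 0}
    - {"translation": [0,0,0],"roll": 0}
    - {"translation": [0,0,0],"roll": 0}
    - {"translation": [0,0,0],"roll": 0}
    - {"translation": [0,0,0],"roll": 0}
    - {"translation": [0,0,0],"roll": 0}
    - {"translation": [0,0,0],"roll": 0}
  fingers: 0.3
  grip_force: 10

```text
time: 4.65
tool_pos: [0.5648, 0.3523, 0.0133]
tool_rot: [3.141, -0.0, 1.65]
contact_force: [0.5, -0.6, 1.6]
opening: 0.0416
grip_force: 10.0
```

>>> step_arm:
  commands:
    - {"translation": [0,0,-8],"roll": 0}
    - {"translation": [0,0,-16],"roll": 0}
    - {"translation": [0,0,-20],"roll": 0}
    - {"translation": [0,0,-20],"roll": 0}
    - {"translation": [0,0,-20],"roll": 0}
    - {"translation": [0,0,-8],"roll": 0}
    - {"translation": [0,0,0],"roll": 0}

```text
time: 5.23
tool_pos: [0.5659, 0.3529, 0.1081]
tool_rot: [3.137, -0.002, 1.65]
contact_force: [0.7, 0.2, 0.2]
opening: 0.041
grip_force: 10.0
```

>>> step_arm:
  commands:
    - {"translation": [-13,1.5,0],"roll": 0}
    - {"translation": [-27,3,0],"roll": 0}
    - {"translation": [-27,3,0],"roll": 0}
    - {"translation": [-27,3,0],"roll": 0}
    - {"translation": [-27,3,0],"roll": 0}
    - {"translation": [-27,3,0],"roll": 0}
    - {"translation": [-27,3,0],"roll": 0}
    - {"translation": [-27,3,0],"roll": 0}
    - {"translation": [-27,3,0],"roll": 0}
    - {"translation": [-27,3,0],"roll": 0}
    - {"translation": [-27,3,0],"roll": 0}
    - {"translation": [-27,3,0],"roll": 0}
    - {"translation": [-27,3,0],"roll": 0}
    - {"translation": [-27,3,0],"roll": 0}
    - {"translation": [-27,3,0],"roll": 0}
    - {"translation": [-27,3,0],"roll": 0}
    - {"translation": [-27,3,0],"roll": 0}
    - {"translation": [-27,3,0],"roll": 0}
    - {"translation": [-17,2,0],"roll": 0}
    - {"translation": [0,0,0],"roll": 0}

```text
time: 6.9
tool_pos: [0.6569, -0.1353, 0.1035]
tool_rot: [-3.14, 0.0, 1.646]
contact_force: [-0.1, 1.0, -0.6]
opening: 0.0411
grip_force: 10.0
```

```bash
python3 go.py 657.7 -131.3 40; python3 - <<'E'
from h import *
i=np.ascontiguousarray(read_camera("side")[:,:,::-1]);cv2.imwrite("pics/s2.png",i);s=observe();x,y,z=s["tool_pos"]
overlay(i,"side",[(x,y,z-.013,z+.024,.04),(.6577,-.1313,.01,.01,.058)],(220,420,90,240),3.5,"pics/h2.png")
E
```

```text
6.9 at [ 656.9 -135.3  103.5] rpy [-3.14   0.     1.646] open 41.1 grip 10.0 F [-0.1  1.  -0.6]
tool shift mm [ 3.9  1.2 63.5]
```

View pics/h2.png

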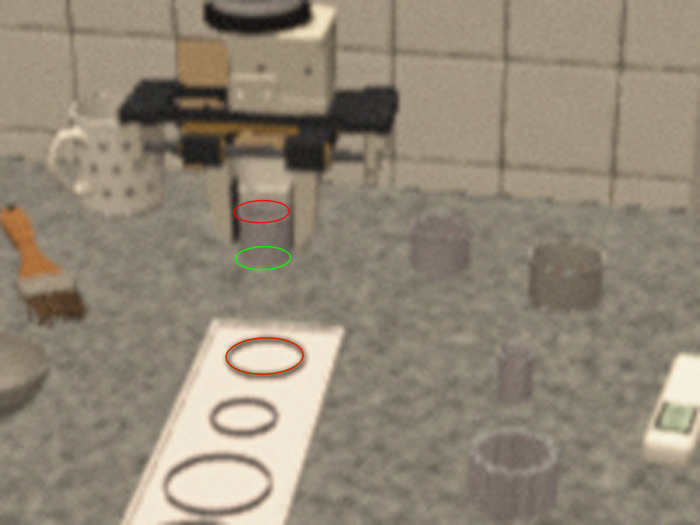

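Held cutter 40 hangs at about (263,235), straight above pocket 40 at (265,356). I'll lower it to just above the ring wall and check.

>>> step_arm:
  commands:
    - {"translation": [1,0.5,12],"roll": 0}
    - {"translation": [1,0.5,16],"roll": 0}
    - {"translation": [1,0,16],"roll": 0}
    - {"translation": [0,0,16],"roll": 0}
    - {"translation": [0,0,14],"roll": 0}
    - {"translation": [0,0,0],"roll": 0}
    - {"translation": [0,0,0],"roll": 0}

```text
time: 7.53
tool_pos: [0.6574, -0.126, 0.0297]
tool_rot: [-3.139, -0.002, 1.651]
contact_force: [0.5, -0.4, -0.0]
opening: 0.0408
grip_force: 10.0
```

```bash
python3 go.py 657.7 -131.3 17; python3 - <<'E'
from h import *
i=np.ascontiguousarray(read_camera("side")[:,:,::-1]);j=np.ascontiguousarray(read_camera("top")[:,:,::-1]);s=observe();x,y,z=s["tool_pos"]
overlay(i,"side",[],(260,340,140,220),6,"pics/a.png");overlay(j,"top",[],(320,400,130,210),6,"pics/b.png")
cv2.imwrite("pics/h3.png",np.hstack([cv2.imread("pics/a.png")[:,:400],cv2.imread("pics/b.png")[:,:400]]))
E
```

```text
7.53 at [ 657.4 -126.    29.7] rpy [-3.139e+00 -2.000e-03  1.651e+00] open 40.8 grip 10.0 F [ 0.5 -0.4 -0. ]
tool shift mm [-5.3 -0.1 12.7]
```

View pics/h3.png

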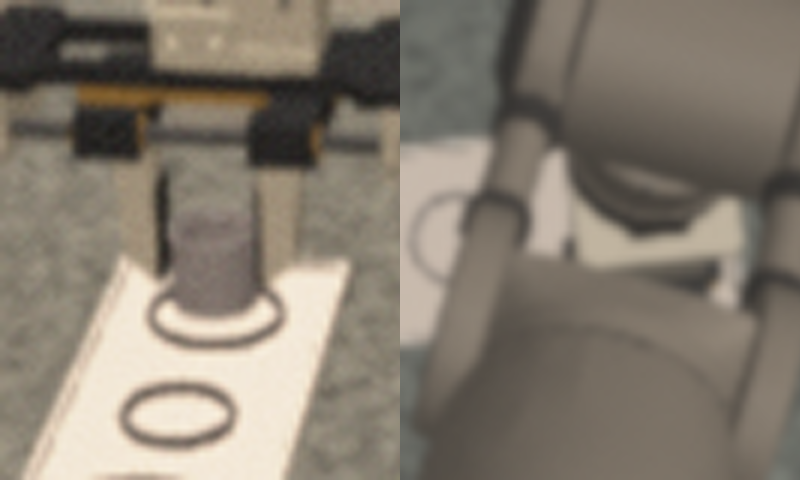

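In the left panel the cutter's bottom rim is at about (213,297), 13 mm above the floor. That projects to about (213,323) against the pocket's floor centre at about (216,326), so it is centred to 3 mm. The top view is blocked by the arm. I'll lower it and release.

>>> step_arm:
  commands:
    - {"translation": [0,0,4],"roll": 0}
    - {"translation": [0,0,4],"roll": 0}
    - {"translation": [0,0,2],"roll": 0}
    - {"translation": [0,0,1],"roll": 0}
    - {"translation": [0,0,1],"roll": 0}
    - {"translation": [0,0,0],"roll": 0}
    - {"translation": [0,0,0],"roll": 0}
    - {"translation": [0,0,0],"roll": 0}

```text
time: 8.3
tool_pos: [0.6585, -0.1279, 0.0193]
tool_rot: [3.141, 0.0, 1.65]
contact_force: [-0.3, -0.3, -0.5]
opening: 0.0416
grip_force: 10.0
```

>>> step_arm:
  commands:
    - {"translation": [0,0,1],"roll": 0}
    - {"translation": [0,0,0.8],"roll": 0}
    - {"translation": [0,0,0],"roll": 0}
    - {"translation": [0,0,0],"roll": 0}

```text
time: 8.63
tool_pos: [0.6584, -0.1278, 0.0174]
tool_rot: [3.142, -0.0, 1.65]
contact_force: [-0.2, 0.0, -0.5]
opening: 0.0411
grip_force: 10.0
```

>>> step_arm:
  commands:
    - {"translation": [0,0,0],"roll": 0}
    - {"translation": [0,0,0],"roll": 0}
    - {"translation": [0,0,0],"roll": 0}
    - {"translation": [0,0,0],"roll": 0}
    - {"translation": [0,0,0],"roll": 0}
    - {"translation": [0,0,-10],"roll": 0}
    - {"translation": [0,0,-20],"roll": 0}
    - {"translation": [0,0,-20],"roll": 0}
    - {"translation": [0,0,-20],"roll": 0}
    - {"translation": [0,0,-20],"roll": 0}
    - {"translation": [0,0,0],"roll": 0}
  fingers: 0.8

```text
time: 9.55
tool_pos: [0.6609, -0.1285, 0.1131]
tool_rot: [3.133, 0.003, 1.65]
contact_force: [0.6, -0.5, 1.6]
opening: 0.0736
grip_force: 0.0
```

```bash
python3 go.py 467.7 -127 110
```

```text
9.55 at [ 660.9 -128.5  113.1] rpy [3.133e+00 3.000e-03 1.650e+00] open 73.6 grip 0.0 F [ 0.6 -0.5  1.6]
tool shift mm [  16.8 -192.5    1.5]
```

>>> step_arm:
  commands:
    - {"translation": [2,-24,0],"roll": 0}
    - {"translation": [2,-24,0],"roll": 0}
    - {"translation": [2,-24,0],"roll": 0}
    - {"translation": [2,-24,0],"roll": 0}
    - {"translation": [2,-24,0],"roll": 0}
    - {"translation": [2,-24,0],"roll": 0}
    - {"translation": [2,-24,0],"roll": 0}
    - {"translation": [2,-23,0],"roll": 0}
    - {"translation": [0,0,0],"roll": 0}
    - {"translation": [0,0,0],"roll": 0}
    - {"translation": [0,0,0],"roll": 0}

```text
time: 10.47
tool_pos: [0.4676, -0.1273, 0.1078]
tool_rot: [3.14, 0.001, 1.65]
contact_force: [0.5, -0.0, -0.2]
opening: 0.0733
grip_force: 0.0
```

```bash
python3 go.py 467.7 -127 12; python3 - <<'E'
from h import *
i=np.ascontiguousarray(read_camera("side")[:,:,::-1]);cv2.imwrite("pics/s4.png",i);s=observe();x,y,z=s["tool_pos"]
overlay(i,"side",[(.4677,-.127,0,.037,.028),(.5595,-.3377,0,.037,.052),(.4505,-.297,0,.037,.063),(x,y,z,z,.005)],(260,420,120,240),5,"pics/h4.png")
E
```

```text
10.47 at [ 467.6 -127.3  107.8] rpy [3.14e+00 1.00e-03 1.65e+00] open 73.3 grip 0.0 F [ 0.5 -0.  -0.2]
tool shift mm [ 0.3 -0.  95.8]
```

View pics/h4.png

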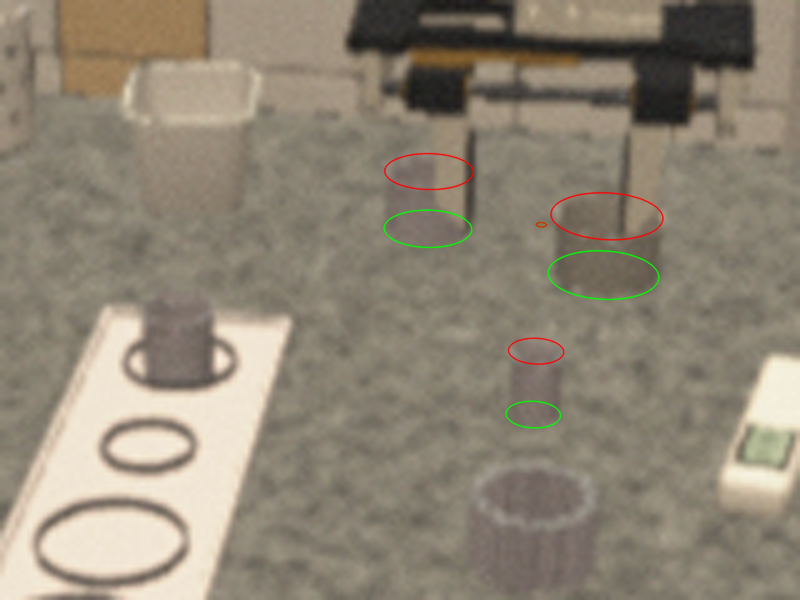

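Cutter 40 stands inside pocket 40 at (180,345). The gripper is over cutter 28 at (535,385), with the same small view bias as before. I'll descend and grip.

>>> step_arm:
  commands:
    - {"translation": [0,0,16],"roll": 0}
    - {"translation": [0,0,16],"roll": 0}
    - {"translation": [0,0,16],"roll": 0}
    - {"translation": [0,0,16],"roll": 0}
    - {"translation": [0,0,14],"roll": 0}
    - {"translation": [0,0,10],"roll": 0}
    - {"translation": [0,0,6.5],"roll": 0}
    - {"translation": [0,0,0],"roll": 0}
    - {"translation": [0,0,0],"roll": 0}

```text
time: 11.27
tool_pos: [0.4671, -0.127, 0.0129]
tool_rot: [3.142, -0.0, 1.65]
contact_force: [-1.1, -0.4, -0.9]
opening: 0.0734
grip_force: 0.0
```

>>> step_arm:
  commands:
    - {"translation": [0,0,0],"roll": 0}
    - {"translation": [0,0,0],"roll": 0}
    - {"translation": [0,0,0],"roll": 0}
    - {"translation": [0,0,0],"roll": 0}
    - {"translation": [0,0,0],"roll": 0}
    - {"translation": [0,0,0],"roll": 0}
    - {"translation": [0,0,0],"roll": 0}
    - {"translation": [0,0,0],"roll": 0}
    - {"translation": [0,0,0],"roll": 0}
    - {"translation": [0,0,0],"roll": 0}
  fingers: 0.15

```text
time: 12.1
tool_pos: [0.4668, -0.127, 0.013]
tool_rot: [3.141, -0.0, 1.65]
contact_force: [-0.1, 0.4, 1.5]
opening: 0.0283
grip_force: 10.0
```

>>> step_arm:
  commands:
    - {"translation": [0,0,-8],"roll": 0}
    - {"translation": [0,0,-16],"roll": 0}
    - {"translation": [0,0,-20],"roll": 0}
    - {"translation": [0,0,-20],"roll": 0}
    - {"translation": [0,0,-20],"roll": 0}
    - {"translation": [0,0,-8],"roll": 0}
    - {"translation": [0,0,0],"roll": 0}
    - {"translation": [0,0,0],"roll": 0}

```text
time: 12.77
tool_pos: [0.4666, -0.1269, 0.1048]
tool_rot: [3.141, 0.0, 1.65]
contact_force: [-0.6, 0.9, -0.2]
opening: 0.029
grip_force: 10.0
```

```bash
python3 go.py 651 -40 100
```

```text
12.77 at [ 466.6 -126.9  104.8] rpy [3.141 0.    1.65 ] open 29.0 grip 10.0 F [-0.6  0.9 -0.2]
tool shift mm [ 72.1 190.7   4.9]
```

>>> step_arm:
  commands:
    - {"translation": [9,24,0],"roll": 0}
    - {"translation": [9,24,0],"roll": 0}
    - {"translation": [9,24,0],"roll": 0}
    - {"translation": [9,24,0],"roll": 0}
    - {"translation": [9,24,0],"roll": 0}
    - {"translation": [9,24,0],"roll": 0}
    - {"translation": [9,24,0],"roll": 0}
    - {"translation": [9,23,0],"roll": 0}
    - {"translation": [0,0,0],"roll": 0}
    - {"translation": [0,0,14],"roll": 0}
    - {"translation": [0,0,16],"roll": 0}
    - {"translation": [0,0,16],"roll": 0}
    - {"translation": [0,0,16],"roll": 0}
    - {"translation": [0,0,12],"roll": 0}
    - {"translation": [0,0,0],"roll": 0}
    - {"translation": [0,0,0],"roll": 0}
    - {"translation": [0,0,0],"roll": 0}

```text
time: 14.18
tool_pos: [0.6517, -0.0403, 0.0314]
tool_rot: [3.141, 0.0, 1.65]
contact_force: [0.5, -0.3, -1.4]
opening: 0.0286
grip_force: 10.0
```

```bash
python3 go.py 651 -40 17; python3 - <<'E'
from h import *
i=np.ascontiguousarray(read_camera("side")[:,:,::-1])
overlay(i,"side",[],(250,340,150,240),6,"pics/h5.png")
E
```

```text
14.18 at [651.7 -40.3  31.4] rpy [3.141 0.    1.65 ] open 28.6 grip 10.0 F [ 0.5 -0.3 -1.4]
tool shift mm [ 0.3 -0.7 14.4]
```

View pics/h5.png

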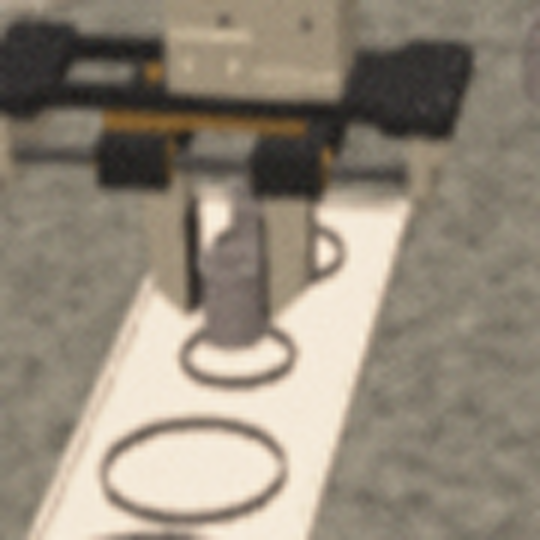

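The cutter's bottom rim projects to about (237,362) on the floor, against a pocket centre of about (239,367). I'll shift +3 mm in y, lower it and release.

>>> step_arm:
  commands:
    - {"translation": [3,-0.5,4],"roll": 0}
    - {"translation": [0,0,4],"roll": 0}
    - {"translation": [0,0,3],"roll": 0}
    - {"translation": [0,0,1.5],"roll": 0}
    - {"translation": [0,0,0.8],"roll": 0}
    - {"translation": [0,0,0.5],"roll": 0}
    - {"translation": [0,0,0],"roll": 0}
    - {"translation": [0,0,0],"roll": 0}
    - {"translation": [0,0,0],"roll": 0}

```text
time: 14.98
tool_pos: [0.6517, -0.0384, 0.019]
tool_rot: [3.139, 0.002, 1.65]
contact_force: [-1.8, -4.7, 8.6]
opening: 0.0284
grip_force: 10.0
```

```bash
python3 - <<'E'
from h import *
i=np.ascontiguousarray(read_camera("side")[:,:,::-1])
overlay(i,"side",[],(250,340,150,240),6,"pics/h6.png")
E
python3 go.py 651 -40 17
```

```text
15.03 at [651.7 -38.4  19. ] rpy [3.139e+00 2.000e-03 1.650e+00] open 28.6 grip 10.0 F [-1.8 -4.6  9.2]
tool shift mm [-1.5 -0.8  2. ]
```

View pics/h6.png

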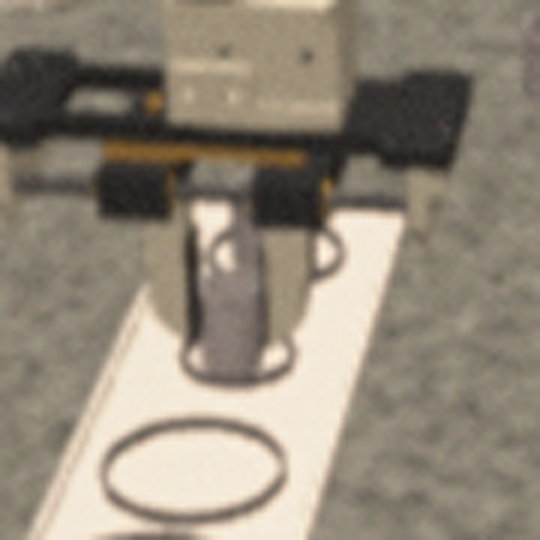

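The cutter's bottom is against the +y side of the ring wall at (232,375) and leans slightly, which matches the -y force. I'll back off 5 mm in y and then set it down.

>>> step_arm:
  commands:
    - {"translation": [0,0,-1],"roll": 0}
    - {"translation": [-2.5,0,-1],"roll": 0}
    - {"translation": [-2.5,0,0],"roll": 0}
    - {"translation": [0,0,0],"roll": 0}
    - {"translation": [0,0,0],"roll": 0}
    - {"translation": [0,0,0],"roll": 0}

```text
time: 15.53
tool_pos: [0.6509, -0.042, 0.0187]
tool_rot: [-3.141, -0.0, 1.65]
contact_force: [-0.2, -0.1, -0.5]
opening: 0.028
grip_force: 10.0
```

```bash
python3 - <<'E'
from h import *
i=np.ascontiguousarray(read_camera("side")[:,:,::-1])
overlay(i,"side",[],(250,340,150,240),6,"pics/h7.png")
E
python3 go.py 651 -42 17
```

```text
15.58 at [650.9 -42.   18.7] rpy [-3.141 -0.     1.65 ] open 28.7 grip 10.0 F [-0.3 -0.1 -0.8]
tool shift mm [-0.   0.1  1.7]
```

View pics/h7.png

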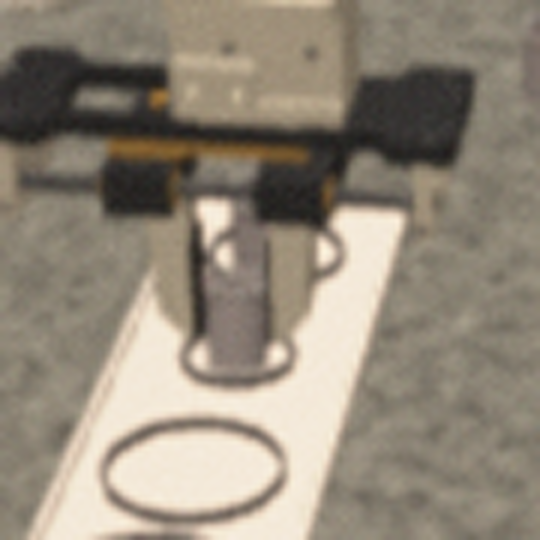

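The cutter is now free of the wall at (237,367) with near-zero force and centred in the pocket. I'll lower it the rest of the way and release.

>>> step_arm:
  commands:
    - {"translation": [0,0,0.7],"roll": 0}
    - {"translation": [0,0,0.7],"roll": 0}
    - {"translation": [0,0,0],"roll": 0}
    - {"translation": [0,0,0],"roll": 0}

```text
time: 15.92
tool_pos: [0.651, -0.0421, 0.0176]
tool_rot: [-3.141, -0.0, 1.65]
contact_force: [0.8, 0.3, -0.5]
opening: 0.0288
grip_force: 10.0
```

>>> step_arm:
  commands:
    - {"translation": [0,0,0],"roll": 0}
    - {"translation": [0,0,0],"roll": 0}
    - {"translation": [0,0,0],"roll": 0}
    - {"translation": [0,0,0],"roll": 0}
    - {"translation": [0,0,0],"roll": 0}
    - {"translation": [0,0,-10],"roll": 0}
    - {"translation": [0,0,-20],"roll": 0}
    - {"translation": [0,0,-20],"roll": 0}
    - {"translation": [0,0,-20],"roll": 0}
    - {"translation": [0,0,-20],"roll": 0}
    - {"translation": [0,0,0],"roll": 0}
  fingers: 0.8

```text
time: 16.83
tool_pos: [0.6536, -0.0426, 0.1133]
tool_rot: [3.133, 0.002, 1.65]
contact_force: [0.5, -1.3, 0.9]
opening: 0.0737
grip_force: 0.0
```

```bash
python3 go.py 559.5 -336.5 105
```

```text
16.83 at [653.6 -42.6 113.3] rpy [3.133e+00 2.000e-03 1.650e+00] open 73.7 grip 0.0 F [ 0.5 -1.3  0.9]
tool shift mm [-285.6 -117.1    7.9]
```

>>> step_arm:
  commands:
    - {"translation": [-24,-9.8,0],"roll": 0}
    - {"translation": [-24,-9.8,0],"roll": 0}
    - {"translation": [-24,-9.8,0],"roll": 0}
    - {"translation": [-24,-9.8,0],"roll": 0}
    - {"translation": [-24,-9.8,0],"roll": 0}
    - {"translation": [-24,-9.8,0],"roll": 0}
    - {"translation": [-24,-9.8,0],"roll": 0}
    - {"translation": [-24,-9.8,0],"roll": 0}
    - {"translation": [-24,-9.8,0],"roll": 0}
    - {"translation": [-24,-9.8,0],"roll": 0}
    - {"translation": [-24,-9.8,0],"roll": 0}
    - {"translation": [-22,-9.5,0],"roll": 0}
    - {"translation": [0,0,0],"roll": 0}
    - {"translation": [0,0,0],"roll": 0}
    - {"translation": [0,0,0],"roll": 0}
  fingers: 1

```text
time: 18.08
tool_pos: [0.5567, -0.3359, 0.1074]
tool_rot: [-3.141, -0.001, 1.65]
contact_force: [-0.4, 0.0, 0.4]
opening: 0.0921
grip_force: 0.0
```

```bash
python3 go.py 559.5 -336.5 13; python3 - <<'E'
from h import *
i=np.ascontiguousarray(read_camera("side")[:,:,::-1]);s=observe();x,y,z=s["tool_pos"]
overlay(i,"side",[(.5595,-.3377,0,.037,.052),(.4505,-.297,0,.037,.063),(x,y,z,z,.005)],(260,420,100,220),5,"pics/h8.png")
E
```

```text
18.08 at [ 556.7 -335.9  107.4] rpy [-3.141e+00 -1.000e-03  1.650e+00] open 92.1 grip 0.0 F [-0.4  0.   0.4]
tool shift mm [-0.9  2.8 94.4]
```

View pics/h8.png

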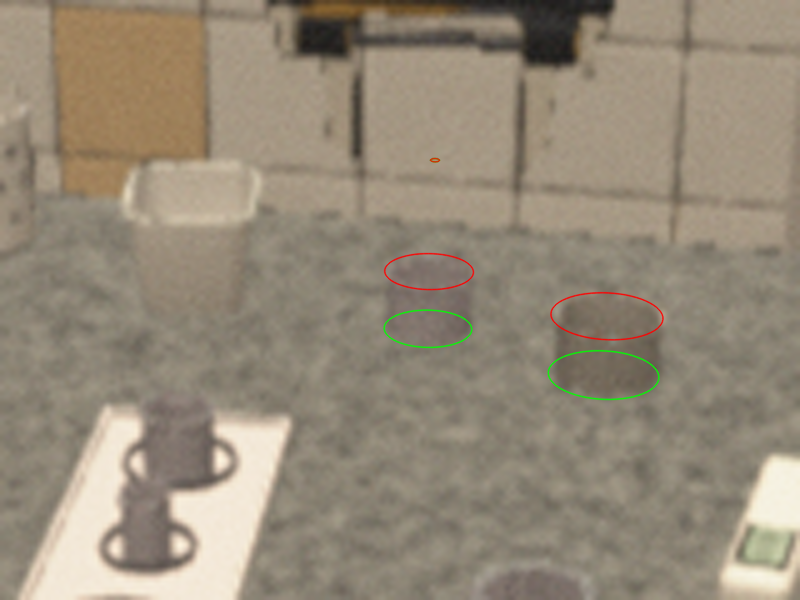

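Cutters 40 and 28 stand in their pockets at (178,440) and (147,525). Cutter 52 at (428,300) lies under the gripper and matches its overlay. I'll descend, grip and lift.

>>> step_arm:
  commands:
    - {"translation": [0,2,16],"roll": 0}
    - {"translation": [0,0,16],"roll": 0}
    - {"translation": [0,0,16],"roll": 0}
    - {"translation": [0,0,16],"roll": 0}
    - {"translation": [0,0,14],"roll": 0}
    - {"translation": [0,0,10],"roll": 0}
    - {"translation": [0,0,6],"roll": 0}
    - {"translation": [0,0,0],"roll": 0}
    - {"translation": [0,0,0],"roll": 0}

```text
time: 18.88
tool_pos: [0.5591, -0.336, 0.014]
tool_rot: [3.141, 0.0, 1.65]
contact_force: [1.0, -0.1, -0.2]
opening: 0.0916
grip_force: 0.0
```

>>> step_arm:
  commands:
    - {"translation": [0,0,0],"roll": 0}
    - {"translation": [0,0,0],"roll": 0}
    - {"translation": [0,0,0],"roll": 0}
    - {"translation": [0,0,0],"roll": 0}
    - {"translation": [0,0,0],"roll": 0}
    - {"translation": [0,0,0],"roll": 0}
    - {"translation": [0,0,0],"roll": 0}
    - {"translation": [0,0,0],"roll": 0}
    - {"translation": [0,0,0],"roll": 0}
    - {"translation": [0,0,0],"roll": 0}
  fingers: 0.4

```text
time: 19.72
tool_pos: [0.5588, -0.3364, 0.0138]
tool_rot: [3.141, 0.0, 1.65]
contact_force: [-0.3, -1.1, 1.0]
opening: 0.054
grip_force: 10.0
```

>>> step_arm:
  commands:
    - {"translation": [0,0,-8],"roll": 0}
    - {"translation": [0,0,-16],"roll": 0}
    - {"translation": [0,0,-20],"roll": 0}
    - {"translation": [0,0,-20],"roll": 0}
    - {"translation": [0,0,-20],"roll": 0}
    - {"translation": [0,0,-16],"roll": 0}
    - {"translation": [0,0,0],"roll": 0}
    - {"translation": [0,0,0],"roll": 0}

```text
time: 20.38
tool_pos: [0.5591, -0.3366, 0.1146]
tool_rot: [3.14, 0.001, 1.65]
contact_force: [-0.3, 0.5, -0.5]
opening: 0.0539
grip_force: 10.0
```

```bash
python3 go.py 643.5 47 105
```

```text
20.38 at [ 559.1 -336.6  114.6] rpy [3.14e+00 1.00e-03 1.65e+00] open 53.9 grip 10.0 F [-0.3  0.5 -0.5]
tool shift mm [375.7 114.4   9.3]
```

>>> step_arm:
  commands:
    - {"translation": [13,4,0],"roll": 0}
    - {"translation": [25,7.6,0],"roll": 0}
    - {"translation": [25,7.6,0],"roll": 0}
    - {"translation": [25,7.6,0],"roll": 0}
    - {"translation": [25,7.6,0],"roll": 0}
    - {"translation": [25,7.6,0],"roll": 0}
    - {"translation": [25,7.6,0],"roll": 0}
    - {"translation": [25,7.6,0],"roll": 0}
    - {"translation": [25,7.6,0],"roll": 0}
    - {"translation": [25,7.6,0],"roll": 0}
    - {"translation": [25,7.6,0],"roll": 0}
    - {"translation": [25,7.6,0],"roll": 0}
    - {"translation": [25,7.6,0],"roll": 0}
    - {"translation": [25,7.6,0],"roll": 0}
    - {"translation": [25,7.6,0],"roll": 0}
    - {"translation": [13,4,0],"roll": 0}
    - {"translation": [0,0,0],"roll": 0}
    - {"translation": [0,0,0],"roll": 0}

```text
time: 21.88
tool_pos: [0.6423, 0.0482, 0.1125]
tool_rot: [-3.14, 0.0, 1.652]
contact_force: [0.5, -1.0, -0.1]
opening: 0.0541
grip_force: 10.0
```

>>> step_arm:
  commands:
    - {"translation": [0,0,14],"roll": 0}
    - {"translation": [0,0,16],"roll": 0}
    - {"translation": [0,0,16],"roll": 0}
    - {"translation": [0,0,16],"roll": 0}
    - {"translation": [0,0,14],"roll": 0}
    - {"translation": [0,0,6],"roll": 0}
    - {"translation": [0,0,0],"roll": 0}
    - {"translation": [0,0,0],"roll": 0}
    - {"translation": [0,0,0],"roll": 0}

```text
time: 22.63
tool_pos: [0.6437, 0.0469, 0.0327]
tool_rot: [3.14, 0.0, 1.649]
contact_force: [1.1, -1.1, -1.1]
opening: 0.0538
grip_force: 10.0
```

```bash
python3 go.py 643.5 47 18; python3 - <<'E'
from h import *
i=np.ascontiguousarray(read_camera("side")[:,:,::-1]);s=observe();x,y,z=s["tool_pos"]
overlay(i,"side",[],(240,340,170,270),6,"pics/h9.png")
E
```

```text
22.63 at [643.7  46.9  32.7] rpy [3.14  0.    1.649] open 53.8 grip 10.0 F [ 1.1 -1.1 -1.1]
tool shift mm [ 0.1 -0.2 14.7]
```

View pics/h9.png

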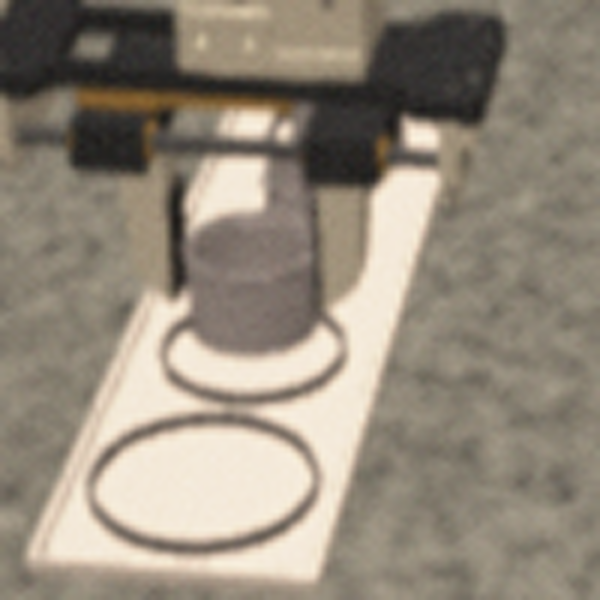

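The cutter's bottom front edge is at (256,352) and pocket 52 is centred at about (255,354). I'll compare them numerically in the side view, using the side camera's own pocket fit so its bias cancels.

```bash
python3 - <<'E'
from h import *
def ctr(u,v,s,x0,y0,z,r,pk):
    f=back("side",(u+.5)/s-.5+x0,(v+.5)/s-.5+y0,z)[:2]
    cam=np.array(C["side"]["world_from_camera"])[:2,3];d=cam-f;d/=np.linalg.norm(d);c=f-r*d
    print(np.round(c*1000,1),"rel pocket",np.round(c*1000-pk,1))
ctr(256,352,6,240,170,.0189,.026,np.array([641.4,51.0]))
ctr(237,347,6,250,150,.0184,.014,np.array([648.4,-39]))
ctr(213,315,6,260,140,.0164,.020,np.array([655.8,-128.3]))
from scipy import ndimage
# top camera's current view of what is visible
cv2.imwrite("pics/top9.png",read_camera("top")[:,:,::-1])
E
```

```text
[643.6  40.5] rel pocket [  2.2 -10.5]
[650.2 -44.4] rel pocket [ 1.8 -5.4]
[ 658.7 -134. ] rel pocket [ 2.9 -5.7]
```

Cutter 52 sits about 10 mm too far toward -y of its pocket, probably gripped off-centre. I'll shift +8 mm in y and -2 mm in x, then recheck.

>>> step_arm:
  commands:
    - {"translation": [3,-1,0],"roll": 0}
    - {"translation": [3,-1,0],"roll": 0}
    - {"translation": [2,0,2],"roll": 0}
    - {"translation": [0,0,2],"roll": 0}
    - {"translation": [0,0,0],"roll": 0}
    - {"translation": [0,0,0],"roll": 0}
    - {"translation": [0,0,0],"roll": 0}

```text
time: 23.32
tool_pos: [0.6405, 0.0553, 0.0276]
tool_rot: [-3.142, -0.0, 1.65]
contact_force: [-0.4, -0.6, -0.9]
opening: 0.0537
grip_force: 10.0
```

```bash
python3 go.py 643.5 47 18; python3 - <<'E'
from h import *
i=np.ascontiguousarray(read_camera("side")[:,:,::-1]);s=observe()
z=s["tool_pos"][2]-.0138
it=[(.6414,.051,.01,.01,.0705)]+[(.6414+dx,.051+dy,z,z+.037,.052) for dx,dy in((0,0),)]
overlay(i,"side",it,(250,330,180,260),7,"pics/h10.png")
E
```

```text
23.32 at [640.5  55.3  27.6] rpy [-3.142 -0.     1.65 ] open 53.7 grip 10.0 F [-0.4 -0.6 -0.9]
tool shift mm [-8.5  2.3  9.6]
```

View pics/h10.png

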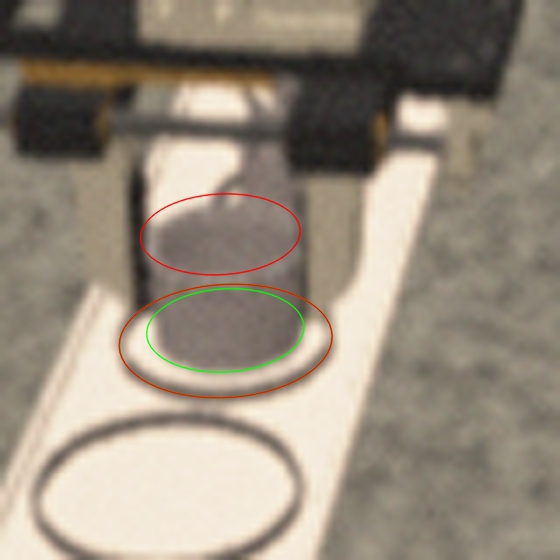

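The bottom rim at (226,370) matches the ideal centred outline at (225,372). I've now viewed 15 pictures, one over the limit of 14, so from here I'll measure numerically only. Lowering and releasing.

>>> step_arm:
  commands:
    - {"translation": [0,0,3],"roll": 0}
    - {"translation": [0,0,3],"roll": 0}
    - {"translation": [0,0,2],"roll": 0}
    - {"translation": [0,0,1],"roll": 0}
    - {"translation": [0,0,0.5],"roll": 0}
    - {"translation": [0,0,0],"roll": 0}
    - {"translation": [0,0,0],"roll": 0}
    - {"translation": [0,0,0],"roll": 0}

```text
time: 24.03
tool_pos: [0.6417, 0.0542, 0.0195]
tool_rot: [3.139, 0.002, 1.65]
contact_force: [0.2, -3.8, 7.4]
opening: 0.0544
grip_force: 10.0
```

The contact force shows the cutter's lower front edge on the floor with a slight tilt about the grip axis. I'll lower it one more mm to level it, then release.

>>> step_arm:
  commands:
    - {"translation": [0,0,0.6],"roll": 0}
    - {"translation": [0,0,0.6],"roll": 0}
    - {"translation": [0,0,0],"roll": 0}
    - {"translation": [0,0,0],"roll": 0}

```text
time: 24.37
tool_pos: [0.6418, 0.0542, 0.0191]
tool_rot: [3.138, 0.002, 1.65]
contact_force: [-2.0, -4.2, 12.6]
opening: 0.0536
grip_force: 10.1
```

>>> step_arm:
  commands:
    - {"translation": [0,0,0],"roll": 0}
    - {"translation": [0,0,0],"roll": 0}
    - {"translation": [0,0,0],"roll": 0}
    - {"translation": [0,0,0],"roll": 0}
  grip_force: 3

```text
time: 24.7
tool_pos: [0.6417, 0.055, 0.0177]
tool_rot: [3.139, 0.001, 1.65]
contact_force: [2.3, -1.9, 4.5]
opening: 0.0543
grip_force: 3.0
```

>>> step_arm:
  commands:
    - {"translation": [0,0,0],"roll": 0}
    - {"translation": [0,0,0],"roll": 0}
    - {"translation": [0,0,0],"roll": 0}
    - {"translation": [0,0,0],"roll": 0}
    - {"translation": [0,0,0],"roll": 0}
    - {"translation": [0,0,0],"roll": 0}
    - {"translation": [0,0,-10],"roll": 0}
    - {"translation": [0,0,-20],"roll": 0}
    - {"translation": [0,0,-20],"roll": 0}
    - {"translation": [0,0,-20],"roll": 0}
    - {"translation": [0,0,-20],"roll": 0}
    - {"translation": [0,0,0],"roll": 0}
  fingers: 1

```text
time: 25.7
tool_pos: [0.643, 0.0553, 0.1125]
tool_rot: [3.133, 0.001, 1.65]
contact_force: [1.5, 0.6, 0.2]
opening: 0.0917
grip_force: 0.0
```

```bash
python3 go.py 450.5 -296 110
```

```text
25.7 at [643.   55.3 112.5] rpy [3.133e+00 1.000e-03 1.650e+00] open 91.7 grip 0.0 F [1.5 0.6 0.2]
tool shift mm [-335.  -219.7    0.9]
```

>>> step_arm:
  commands:
    - {"translation": [-24,-15.7,0],"roll": 0}
    - {"translation": [-24,-15.7,0],"roll": 0}
    - {"translation": [-24,-15.7,0],"roll": 0}
    - {"translation": [-24,-15.7,0],"roll": 0}
    - {"translation": [-24,-15.7,0],"roll": 0}
    - {"translation": [-24,-15.7,0],"roll": 0}
    - {"translation": [-24,-15.7,0],"roll": 0}
    - {"translation": [-24,-15.7,0],"roll": 0}
    - {"translation": [-24,-15.7,0],"roll": 0}
    - {"translation": [-24,-15.7,0],"roll": 0}
    - {"translation": [-24,-15.7,0],"roll": 0}
    - {"translation": [-24,-15.7,0],"roll": 0}
    - {"translation": [-24,-15.7,0],"roll": 0}
    - {"translation": [-23,-15.6,0],"roll": 0}
    - {"translation": [0,0,0],"roll": 0}
    - {"translation": [0,0,0],"roll": 0}
    - {"translation": [0,0,0],"roll": 0}

```text
time: 27.12
tool_pos: [0.4479, -0.2955, 0.1069]
tool_rot: [-3.141, -0.001, 1.649]
contact_force: [-0.3, -0.3, 0.4]
opening: 0.0923
grip_force: 0.0
```

```bash
python3 go.py 450.5 -296 13; python3 - <<'E'
from h import *
for cam in("side","top"):
    i=read_camera(cam)[:,:,::-1];cv2.imwrite(f"pics/{cam}11.png",i)
    for n in["cutter_28_mid","cutter_40_mid","cutter_52_mid","cutter_64_mid"]:
        print(cam,n,[(np.round(d["at"],3).tolist(),round(d["confidence"],2)) for d in search_frame(cam,n)[:6]])
# template fit: dark cutter silhouette vs tray in side view; compare rendered mask with darkened pixels
a=cv2.imread("pics/side0.png").astype(int).sum(2);b=cv2.imread("pics/side11.png").astype(int).sum(2)
diff=cv2.GaussianBlur((a-b).astype(np.float32),(0,0),.7)
m=(diff>90).astype(np.uint8)
for k,d,(x,y) in(("40",.04,(.6557,-.1283)),("28",.028,(.6484,-.039)),("52",.052,(.6414,.051))):
  best=[]
  for h in(.004,.008,.010):
    for dx in range(-12,13):
      for dy in range(-12,13):
        pts=np.vstack([proj("side",circ(x+dx/1e3,y+dy/1e3,zz,d)) for zz in(h,h+.037)])
        hull=cv2.convexHull(np.float32(pts));M=np.zeros(m.shape,np.uint8);cv2.fillPoly(M,[np.int32(np.round(hull*16))],1,shift=4)
        c=proj("side",[x,y,.02]).astype(int);r=28;s=np.s_[c[1]-r:c[1]+r,c[0]-r:c[0]+r]
        best.append((diff[s][M[s]>0].clip(-300,300).sum()-90*M[s].sum(),h,dx,dy))
  best.sort(reverse=True);print(k,[tuple(round(float(q),3) for q in e) for e in best[:3]],[max(e[0] for e in best if e[1]==h) for h in(.004,.008,.01)])
E
```

```text
27.12 at [ 447.9 -295.5  106.9] rpy [-3.141e+00 -1.000e-03  1.649e+00] open 92.3 grip 0.0 F [-0.3 -0.3  0.4]
tool shift mm [-0.7  2.6 93.9]
side cutter_28_mid [([0.653, -0.028, 0.035], 0.64)]
side cutter_40_mid [([0.659, -0.114, 0.031], 0.74)]
side cutter_52_mid [([0.64, 0.069, 0.031], 0.55)]
side cutter_64_mid [([0.451, -0.279, 0.026], 0.78)]
top cutter_28_mid []
top cutter_40_mid [([0.662, -0.132, 0.028], 0.6)]
top cutter_52_mid [([0.652, 0.053, 0.035], 0.4)]
top cutter_64_mid [([0.457, -0.268, 0.025], 0.63)]
40 [(22533.809, 0.004, 0.0, 10.0), (22251.238, 0.004, -1.0, 12.0), (22134.445, 0.004, -1.0, 11.0)] [np.float64(22533.80859375), np.float64(20658.4765625), np.float64(19561.01953125)]
28 [(21288.035, 0.004, 1.0, -9.0), (21141.031, 0.01, -2.0, 2.0), (20918.719, 0.01, 0.0, -3.0)] [np.float64(21288.03515625), np.float64(20864.20703125), np.float64(21141.03125)]
52 [(64069.242, 0.004, -1.0, -4.0), (63905.281, 0.004, 1.0, -5.0), (63858.398, 0.008, -1.0, 1.0)] [np.float64(64069.2421875), np.float64(63858.3984375), np.float64(63823.015625)]
```

Placed cutters fit best at floor height. Cutter 64's detections agree with my estimate, so I'll pick it with a slightly firmer grip.

>>> step_arm:
  commands:
    - {"translation": [-2.5,2,16],"roll": 0}
    - {"translation": [0,0,16],"roll": 0}
    - {"translation": [0,0,16],"roll": 0}
    - {"translation": [0,0,16],"roll": 0}
    - {"translation": [0,0,14],"roll": 0}
    - {"translation": [0,0,10],"roll": 0}
    - {"translation": [0,0,6],"roll": 0}
    - {"translation": [0,0,0],"roll": 0}
    - {"translation": [0,0,0],"roll": 0}

```text
time: 28.37
tool_pos: [0.4503, -0.2984, 0.0132]
tool_rot: [3.141, 0.0, 1.65]
contact_force: [0.1, -0.0, 0.4]
opening: 0.0918
grip_force: 0.0
```

>>> step_arm:
  commands:
    - {"translation": [0,0,0],"roll": 0}
    - {"translation": [0,0,0],"roll": 0}
    - {"translation": [0,0,0],"roll": 0}
    - {"translation": [0,0,0],"roll": 0}
    - {"translation": [0,0,0],"roll": 0}
    - {"translation": [0,0,0],"roll": 0}
    - {"translation": [0,0,0],"roll": 0}
    - {"translation": [0,0,0],"roll": 0}
    - {"translation": [0,0,0],"roll": 0}
    - {"translation": [0,0,0],"roll": 0}
  fingers: 0.55
  grip_force: 15

```text
time: 29.2
tool_pos: [0.4502, -0.2984, 0.0132]
tool_rot: [3.141, 0.0, 1.65]
contact_force: [-1.3, 0.6, 5.0]
opening: 0.0613
grip_force: 15.0
```

>>> step_arm:
  commands:
    - {"translation": [0,0,-8],"roll": 0}
    - {"translation": [0,0,-16],"roll": 0}
    - {"translation": [0,0,-20],"roll": 0}
    - {"translation": [0,0,-20],"roll": 0}
    - {"translation": [0,0,-20],"roll": 0}
    - {"translation": [0,0,-16],"roll": 0}
    - {"translation": [0,0,0],"roll": 0}
    - {"translation": [0,0,0],"roll": 0}

```text
time: 29.87
tool_pos: [0.4503, -0.2984, 0.1136]
tool_rot: [3.14, 0.001, 1.65]
contact_force: [0.3, -0.4, -1.0]
opening: 0.0613
grip_force: 15.0
```

```bash
python3 go.py 636 138 113
```

```text
29.87 at [ 450.3 -298.4  113.6] rpy [3.14e+00 1.00e-03 1.65e+00] open 61.3 grip 15.0 F [ 0.3 -0.4 -1. ]
tool shift mm [4.204e+02 2.196e+02 4.000e-01]
```

>>> step_arm:
  commands:
    - {"translation": [12,6,0],"roll": 0}
    - {"translation": [24,12.5,0],"roll": 0}
    - {"translation": [24,12.5,0],"roll": 0}
    - {"translation": [24,12.5,0],"roll": 0}
    - {"translation": [24,12.5,0],"roll": 0}
    - {"translation": [24,12.5,0],"roll": 0}
    - {"translation": [24,12.5,0],"roll": 0}
    - {"translation": [24,12.5,0],"roll": 0}
    - {"translation": [24,12.5,0],"roll": 0}
    - {"translation": [24,12.5,0],"roll": 0}
    - {"translation": [24,12.5,0],"roll": 0}
    - {"translation": [24,12.5,0],"roll": 0}
    - {"translation": [24,12.5,0],"roll": 0}
    - {"translation": [24,12.5,0],"roll": 0}
    - {"translation": [24,12.5,0],"roll": 0}
    - {"translation": [24,12.5,0],"roll": 0}
    - {"translation": [24,12.5,0],"roll": 0}
    - {"translation": [24,12.5,0],"roll": 0}
    - {"translation": [0,0,0],"roll": 0}
    - {"translation": [0,0,0],"roll": 0}

```text
time: 31.53
tool_pos: [0.6336, 0.1397, 0.1109]
tool_rot: [-3.138, -0.0, 1.653]
contact_force: [0.2, -0.7, -0.8]
opening: 0.0618
grip_force: 15.0
```

>>> step_arm:
  commands:
    - {"translation": [0,0,14],"roll": 0}
    - {"translation": [0,0,16],"roll": 0}
    - {"translation": [0,0,16],"roll": 0}
    - {"translation": [0,0,16],"roll": 0}
    - {"translation": [0,0,14],"roll": 0}
    - {"translation": [0,0,6],"roll": 0}
    - {"translation": [0,0,0],"roll": 0}
    - {"translation": [0,0,0],"roll": 0}
    - {"translation": [0,0,0],"roll": 0}

```text
time: 32.28
tool_pos: [0.6352, 0.1374, 0.0319]
tool_rot: [3.14, -0.0, 1.649]
contact_force: [-0.7, -0.0, -0.3]
opening: 0.0618
grip_force: 15.0
```

```bash
python3 go.py 636 138 32; python3 - <<'E'
from h import *
i=read_camera("side")[:,:,::-1];cv2.imwrite("pics/side12.png",i)
z=observe()["tool_pos"][2]-.0132
g=cv2.cvtColor(np.ascontiguousarray(i),cv2.COLOR_BGR2GRAY)
pk=np.array([.6341,.1397]);col,row=proj("side",[*pk,.01]);print("pocket px",col,row)
pf=proj("side",[[*(pk),z],[pk[0]+.0315*-.17,pk[1]+.031,z]]);print("ideal bottom centre/front px",pf)
c0=int(col)
for c in range(c0-28,c0+29,4): print(c,g[int(row)-24:int(row)+26:1,c][::2].tolist())
E
```

```text
32.28 at [635.2 137.4  31.9] rpy [ 3.14  -0.     1.649] open 61.8 grip 15.0 F [-0.7 -0.  -0.3]
tool shift mm [ 0.5  0.8 -0.1]
pocket px 273.5917244410528 249.78911760833444
ideal bottom centre/front px [[273.38169561 246.40314748]
 [271.496538   254.8686001 ]]
245 [119, 124, 135, 139, 125, 134, 132, 127, 116, 123, 126, 125, 126, 136, 128, 126, 137, 172, 209, 182, 131, 121, 140, 138, 130]
249 [146, 144, 142, 132, 123, 126, 128, 127, 128, 135, 121, 124, 142, 193, 214, 207, 218, 232, 234, 207, 145, 127, 129, 135, 130]
253 [148, 147, 150, 150, 147, 148, 150, 145, 168, 210, 211, 209, 219, 232, 231, 236, 233, 234, 237, 213, 157, 150, 141, 134, 130]
257 [58, 65, 74, 81, 89, 94, 103, 123, 153, 210, 133, 143, 224, 236, 233, 158, 144, 234, 236, 220, 157, 138, 133, 128, 126]
261 [206, 199, 132, 105, 99, 103, 121, 109, 105, 100, 107, 129, 170, 232, 237, 236, 204, 108, 220, 223, 161, 132, 127, 125, 119]
265 [234, 157, 107, 107, 100, 100, 99, 125, 115, 112, 113, 112, 111, 113, 210, 237, 235, 166, 146, 231, 174, 134, 117, 130, 139]
269 [119, 116, 109, 109, 110, 107, 102, 109, 109, 113, 111, 110, 10
[... 396 characters left out ...]
 214, 237, 233, 121, 192, 236, 216, 158, 136, 122, 123]
285 [118, 127, 115, 109, 112, 124, 103, 95, 94, 97, 93, 86, 126, 223, 237, 237, 159, 142, 237, 237, 229, 157, 142, 145, 141]
289 [150, 149, 147, 147, 148, 149, 153, 146, 147, 147, 204, 239, 239, 236, 220, 113, 194, 238, 236, 237, 235, 168, 144, 151, 149]
293 [149, 149, 149, 147, 149, 149, 147, 151, 211, 237, 234, 216, 178, 199, 226, 236, 234, 233, 231, 214, 166, 142, 149, 148, 137]
297 [179, 170, 155, 210, 231, 234, 237, 237, 235, 234, 229, 233, 225, 192, 155, 130, 124, 128, 144, 132, 132, 128, 126, 125, 125]
301 [237, 237, 235, 233, 230, 227, 209, 171, 140, 135, 133, 122, 109, 120, 131, 132, 149, 152, 148, 145, 142, 139, 135, 134, 125]
```

Numerically, the bottom front edge is at row 254 against an ideal 254.9, with columns 259–287 centred on 273. It is centred to about 3 mm, so I'll shift +2.5 mm in y and lower.

>>> step_arm:
  commands:
    - {"translation": [2.5,0,4],"roll": 0}
    - {"translation": [0,0,3],"roll": 0}
    - {"translation": [0,0,3],"roll": 0}
    - {"translation": [0,0,1.5],"roll": 0}
    - {"translation": [0,0,1],"roll": 0}
    - {"translation": [0,0,0.5],"roll": 0}
    - {"translation": [0,0,0],"roll": 0}
    - {"translation": [0,0,0],"roll": 0}
    - {"translation": [0,0,0],"roll": 0}

```text
time: 33.08
tool_pos: [0.6347, 0.1401, 0.0181]
tool_rot: [3.141, -0.0, 1.65]
contact_force: [-0.3, 1.1, -0.8]
opening: 0.0614
grip_force: 15.0
```

No contact force, and the bottom is at z ≈ 5 mm, inside the wall. I'll lower the last mm, soften the grip, open and lift.

>>> step_arm:
  commands:
    - {"translation": [0,0,0.5],"roll": 0}
    - {"translation": [0,0,0.4],"roll": 0}
    - {"translation": [0,0,0],"roll": 0}
    - {"translation": [0,0,0],"roll": 0}
  grip_force: 3

```text
time: 33.42
tool_pos: [0.6347, 0.1402, 0.0173]
tool_rot: [3.141, -0.0, 1.65]
contact_force: [-0.3, -0.2, 0.9]
opening: 0.0618
grip_force: 3.0
```

>>> step_arm:
  commands:
    - {"translation": [0,0,0],"roll": 0}
    - {"translation": [0,0,0],"roll": 0}
    - {"translation": [0,0,0],"roll": 0}
    - {"translation": [0,0,0],"roll": 0}
    - {"translation": [0,0,0],"roll": 0}
    - {"translation": [0,0,0],"roll": 0}
    - {"translation": [0,0,-10],"roll": 0}
    - {"translation": [0,0,-20],"roll": 0}
    - {"translation": [0,0,-20],"roll": 0}
    - {"translation": [0,0,-20],"roll": 0}
    - {"translation": [0,0,-20],"roll": 0}
    - {"translation": [0,0,-20],"roll": 0}
  fingers: 1

```text
time: 34.42
tool_pos: [0.6346, 0.1401, 0.129]
tool_rot: [3.141, -0.0, 1.65]
contact_force: [1.2, -0.1, -0.3]
opening: 0.0918
grip_force: 0.0
```

>>> step_arm:
  commands:
    - {"translation": [0,-24,-10],"roll": 0}
    - {"translation": [0,-24,-10],"roll": 0}
    - {"translation": [0,-24,-10],"roll": 0}
    - {"translation": [0,-24,-10],"roll": 0}
    - {"translation": [20,-20,0],"roll": 0}
    - {"translation": [24,-14,0],"roll": 0}
    - {"translation": [24,-14,0],"roll": 0}
    - {"translation": [24,-10,0],"roll": 0}
    - {"translation": [24,-10,0],"roll": 0}
    - {"translation": [24,-10,0],"roll": 0}
    - {"translation": [24,-10,0],"roll": 0}
    - {"translation": [24,-10,0],"roll": 0}
    - {"translation": [24,-10,0],"roll": 0}
    - {"translation": [0,0,0],"roll": 0}
    - {"translation": [0,0,0],"roll": 0}

```text
time: 35.67
tool_pos: [0.414, 0.3362, 0.1678]
tool_rot: [3.141, -0.0, 1.652]
contact_force: [0.7, -0.9, -0.3]
opening: 0.0916
grip_force: 0.0
```

```bash
cat > chk.py <<'E'
from h import *
from scipy.optimize import minimize
P={"40":(.6577,-.1313),"28":(.6504,-.042),"52":(.6433,.0475),"64":(.636,.1367)}
for cam in("top","side"):
    i=read_camera(cam)[:,:,::-1];cv2.imwrite(f"pics/{cam}13.png",i)
    for n in["cutter_28_mid","cutter_40_mid","cutter_52_mid","cutter_64_mid","fluted_a_mid","fluted_b_mid"]:
        print(cam,n,[(np.round(d["at"],3).tolist(),round(d["confidence"],2)) for d in search_frame(cam,n)[:4]])
g=cv2.imread("pics/side13.png",0)
# side view: lowest cutter (mid-dark) row/top row along the cutter's central column
for k,(x,y) in P.items():
    x-=.002;y+=.003
    c,r=np.round(proj("side",[x,y,.004])).astype(int);t=proj("side",[x,y,.041])
    print(k,"col",c,"floor row",r,"top-centre row",round(t[1],1),"rows from",r-26,g[r-26:r+18,c-1:c+2].mean(1).astype(int).tolist())
E
python3 chk.py; python3 go.py 460 270 200
```

```text
top cutter_28_mid []
top cutter_40_mid [([0.661, -0.129, 0.03], 0.47)]
top cutter_52_mid [([0.464, 0.287, 0.025], 0.71), ([0.651, 0.053, 0.038], 0.44)]
top cutter_64_mid []
top fluted_a_mid []
top fluted_b_mid []
side cutter_28_mid [([0.652, -0.025, 0.031], 0.69)]
side cutter_40_mid [([0.661, -0.114, 0.03], 0.75), ([0.449, 0.031, 0.02], 0.63)]
side cutter_52_mid [([0.637, 0.066, 0.033], 0.6)]
side cutter_64_mid [([0.637, 0.145, 0.027], 0.83)]
side fluted_a_mid [([0.462, 0.293, 0.026], 0.86)]
side fluted_b_mid [([0.452, 0.031, 0.022], 0.79), ([0.462, 0.294, 0.028], 0.48)]
40 col 296 floor row 194 top-centre row 181.3 rows from 168 [141, 137, 133, 135, 139, 143, 144, 143, 142, 142, 137, 136, 130, 123, 118, 121, 129, 125, 120, 120, 118, 119, 119, 118, 119, 120, 123, 116, 99, 112, 193, 233, 236, 236, 236, 232, 200, 140, 135, 186, 225, 223, 191, 133]
28 col 289 floor row 211 top-centre row 197.7 rows from 185 [138, 135, 126, 114, 113, 134, 147, 148, 153, 153, 143, 130, 124, 119, 122, 132, 135, 128, 126, 120, 121, 123, 119, 120, 119, 121, 123, 126, 130, 130, 129, 126, 128, 129, 119, 109, 110, 115, 114, 115, 116, 113, 110, 111]
52 col 282 floor row 230 top-centre row 216.5 rows from 204 [212, 172, 140, 153, 190, 208, 200, 171, 144, 140, 137, 132, 128, 129, 130, 130, 135, 133, 132, 130, 128, 127, 129, 127, 127, 126, 130, 139, 139, 133, 128, 120, 118, 118, 120, 117, 115, 113, 113, 120, 123, 118, 105, 103]
64 col 274 floor row 252 top-centre row 237.8 rows from 226 [125, 124, 125, 129, 137, 139, 133, 125, 120, 120, 121, 119, 115, 114, 116, 113, 113, 108, 133, 191, 205, 162, 121, 109, 111, 110, 112, 110, 108, 108, 109, 106, 106, 108, 91, 101, 172, 222, 225, 197, 161, 142, 129, 124]
36.37 at [414.5 335.3 167.1] rpy [-3.142 -0.     1.65 ] open 92.1 grip 0.0 F [-0.2 -0.2 -0.3]
tool shift mm [-68.7  40.2 -32.9]
```

Everything looks in place. As a final numeric check, I'll fit each cutter's outline in the top view against that camera's own pocket centres. A cutter resting on a ring wall would be more than 8 mm off.

```bash
python3 - <<'E'
from h import *
S=4
for cam,P in(("top",{"40":(.6596,-.1343,.04),"28":(.6524,-.045,.028),"52":(.6453,.0442,.052),"64":(.6381,.1337,.063)}),("side",{"40":(.6557,-.1283,.04),"28":(.6484,-.039,.028),"52":(.6414,.051,.052),"64":(.6341,.1397,.063)})):
  b=cv2.imread(f"pics/{cam}13.png",0);b=cv2.resize(b,None,fx=S,fy=S,interpolation=cv2.INTER_CUBIC).astype(np.float32)
  L=lambda p:(p+.5)*S-.5
  for k,(x,y,d) in P.items():
    res=[]
    for h in(.004,.010):
     for dx in range(-12,13):
      for dy in range(-12,13):
        if cam=="top":   # rim circle: dark line at wall top against brighter either side
            q=lambda dd:cv2.remap(b,L(proj(cam,circ(x+dx/1e3,y+dy/1e3,h+.037,dd))).astype(np.float32)[None],None,1).mean()
            s=(q(d+.010)+q(d-.010))/2-q(d-.001)
        else:            # silhouette: outside minus inside along the hull
            H=lambda dd,e:cv2.convexHull(np.float32(L(np.vstack([proj(cam,circ(x+dx/1e3,y+dy/1e3,h-e,dd)),proj(cam,circ(x+dx/1e3,y+dy/1e3,h+.037+e,dd))]))))[:,0]
            f=lambda p:cv2.remap(b,cv2.resize(p[None],(100,1)),None,1).mean()
            s=f(H(d+.006,.002))-f(H(d-.006,-.002))
        res.append((round(float(s),1),h,dx,dy))
    res.sort(reverse=True);print(cam,k,res[:4])
E
```

```text
top 40 [(19.9, 0.004, -2, 8), (19.6, 0.01, -3, 8), (19.6, 0.004, -1, 8), (19.6, 0.004, -2, 7)]
top 28 [(23.5, 0.004, -3, 7), (23.3, 0.01, -4, 7), (23.2, 0.01, -4, 8), (23.2, 0.004, -3, 8)]
top 52 [(26.9, 0.004, -5, 8), (26.3, 0.004, -6, 8), (26.2, 0.004, -5, 9), (25.9, 0.004, -4, 8)]
top 64 [(21.9, 0.004, -6, 5), (21.7, 0.004, -5, 5), (21.3, 0.004, -6, 6), (21.1, 0.004, -5, 6)]
side 40 [(25.2, 0.01, 4, -11), (25.0, 0.01, 4, -10), (24.9, 0.01, 4, -12), (24.6, 0.01, 4, -9)]
side 28 [(41.0, 0.004, -2, 11), (41.0, 0.004, -2, 10), (40.7, 0.004, -2, 9), (40.5, 0.004, -1, 10)]
side 52 [(48.3, 0.004, -2, 8), (48.3, 0.004, -3, 8), (48.2, 0.004, -2, 7), (48.1, 0.004, -3, 7)]
side 64 [(73.1, 0.004, -3, 7), (73.0, 0.004, -3, 6), (72.8, 0.004, -2, 7), (72.7, 0.004, -4, 6)]
```

Offsets are all within the walls if the fit has a small common bias, but cutter 52 is borderline at about 8.5 mm and showed contact force on placing. I have time left, so I'll regrip it softly and slide it about 6 mm toward the pocket centre.

```bash
python3 go.py 642 54 120
```

```text
36.37 at [414.5 335.3 167.1] rpy [-3.142 -0.     1.65 ] open 92.1 grip 0.0 F [-0.2 -0.2 -0.3]
tool shift mm [-298.3  204.6   47.1]
```

>>> step_arm:
  commands:
    - {"translation": [-23,15.5,3],"roll": 0}
    - {"translation": [-23,15.5,3],"roll": 0}
    - {"translation": [-23,15.5,3],"roll": 0}
    - {"translation": [-23,15.5,3],"roll": 0}
    - {"translation": [-23,15.5,3],"roll": 0}
    - {"translation": [-23,15.5,3],"roll": 0}
    - {"translation": [-23,15.5,3],"roll": 0}
    - {"translation": [-23,15.5,3],"roll": 0}
    - {"translation": [-23,15.5,3],"roll": 0}
    - {"translation": [-23,15.5,3],"roll": 0}
    - {"translation": [-23,15.5,3],"roll": 0}
    - {"translation": [-23,15.5,3],"roll": 0}
    - {"translation": [-22,15,3],"roll": 0}
    - {"translation": [0,3,4],"roll": 0}
    - {"translation": [0,0,0],"roll": 0}
    - {"translation": [0,0,0],"roll": 0}

```text
time: 37.7
tool_pos: [0.6407, 0.0548, 0.1235]
tool_rot: [-3.14, -0.001, 1.65]
contact_force: [0.3, -0.1, -1.0]
opening: 0.0919
grip_force: 0.0
```

```bash
python3 go.py 642 54 18.5
```

```text
37.7 at [640.7  54.8 123.5] rpy [-3.14e+00 -1.00e-03  1.65e+00] open 91.9 grip 0.0 F [ 0.3 -0.1 -1. ]
tool shift mm [ -0.9   1.3 105. ]
```

>>> step_arm:
  commands:
    - {"translation": [0,1,16],"roll": 0}
    - {"translation": [0,0,16],"roll": 0}
    - {"translation": [0,0,16],"roll": 0}
    - {"translation": [0,0,16],"roll": 0}
    - {"translation": [0,0,16],"roll": 0}
    - {"translation": [0,0,12],"roll": 0}
    - {"translation": [0,0,8],"roll": 0}
    - {"translation": [0,0,5],"roll": 0}
    - {"translation": [0,0,0],"roll": 0}
    - {"translation": [0,0,0],"roll": 0}

```text
time: 38.53
tool_pos: [0.6426, 0.0547, 0.0196]
tool_rot: [3.141, -0.0, 1.65]
contact_force: [-0.9, -0.6, 0.4]
opening: 0.0919
grip_force: 0.0
```

>>> step_arm:
  commands:
    - {"translation": [0,0,0],"roll": 0}
    - {"translation": [0,0,0],"roll": 0}
    - {"translation": [0,0,0],"roll": 0}
    - {"translation": [0,0,0],"roll": 0}
    - {"translation": [0,0,0],"roll": 0}
    - {"translation": [0,0,0],"roll": 0}
    - {"translation": [0,0,0],"roll": 0}
    - {"translation": [0,0,0],"roll": 0}
    - {"translation": [0,0,0],"roll": 0}
    - {"translation": [0,0,0],"roll": 0}
  fingers: 0.4
  grip_force: 3

```text
time: 39.37
tool_pos: [0.6424, 0.0545, 0.0192]
tool_rot: [3.141, -0.0, 1.65]
contact_force: [-0.5, 0.2, 1.1]
opening: 0.0546
grip_force: 3.0
```

>>> step_arm:
  commands:
    - {"translation": [-1,0,0],"roll": 0}
    - {"translation": [-1,0,0],"roll": 0}
    - {"translation": [-1,0,0],"roll": 0}
    - {"translation": [-1,0,0],"roll": 0}
    - {"translation": [-1,0,0],"roll": 0}
    - {"translation": [-1,0,0],"roll": 0}
    - {"translation": [0,0,0],"roll": 0}
    - {"translation": [0,0,0],"roll": 0}
    - {"translation": [0,0,0],"roll": 0}

```text
time: 40.12
tool_pos: [0.6428, 0.0484, 0.019]
tool_rot: [-3.142, 0.0, 1.65]
contact_force: [-0.3, 0.2, -0.7]
opening: 0.0545
grip_force: 3.0
```

>>> step_arm:
  commands:
    - {"translation": [0,0,0],"roll": 0}
    - {"translation": [0,0,0],"roll": 0}
    - {"translation": [0,0,0],"roll": 0}
    - {"translation": [0,0,0],"roll": 0}
    - {"translation": [0,0,0],"roll": 0}
    - {"translation": [0,0,0],"roll": 0}
    - {"translation": [0,0,-10],"roll": 0}
    - {"translation": [0,0,-20],"roll": 0}
    - {"translation": [0,0,-20],"roll": 0}
    - {"translation": [0,0,-20],"roll": 0}
    - {"translation": [0,0,-20],"roll": 0}
    - {"translation": [0,0,-10],"roll": 0}
  fingers: 1

```text
time: 41.12
tool_pos: [0.6441, 0.0485, 0.1228]
tool_rot: [3.137, 0.0, 1.65]
contact_force: [-0.7, -0.1, -0.4]
opening: 0.0922
grip_force: 0.0
```

>>> step_arm:
  commands:
    - {"translation": [0,-24,-6],"roll": 0}
    - {"translation": [0,-24,-6],"roll": 0}
    - {"translation": [0,-24,-6],"roll": 0}
    - {"translation": [0,-24,-6],"roll": 0}
    - {"translation": [20,-20,-6],"roll": 0}
    - {"translation": [24,-10,-6],"roll": 0}
    - {"translation": [24,-10,-6],"roll": 0}
    - {"translation": [24,-10,-6],"roll": 0}
    - {"translation": [24,-10,0],"roll": 0}
    - {"translation": [24,-10,0],"roll": 0}
    - {"translation": [24,-10,0],"roll": 0}
    - {"translation": [24,-10,0],"roll": 0}
    - {"translation": [24,-10,0],"roll": 0}
    - {"translation": [24,-10,0],"roll": 0}
    - {"translation": [24,0,0],"roll": 0}
    - {"translation": [24,0,0],"roll": 0}
    - {"translation": [0,0,0],"roll": 0}

```text
time: 42.53
tool_pos: [0.4144, 0.3187, 0.1674]
tool_rot: [3.141, -0.002, 1.653]
contact_force: [-0.6, -0.8, -0.1]
opening: 0.0918
grip_force: 0.0
```

```bash
python3 chk.py | head -12; python3 - <<'E'
from h import *
S=4
for cam,P in(("top",{"40":(.6596,-.1343,.04),"28":(.6524,-.045,.028),"52":(.6453,.0442,.052),"64":(.6381,.1337,.063)}),):
  b=cv2.resize(cv2.imread(f"pics/{cam}13.png",0),None,fx=S,fy=S,interpolation=cv2.INTER_CUBIC).astype(np.float32);L=lambda p:(p+.5)*S-.5
  for k,(x,y,d) in P.items():
    q=lambda dx,dy,dd:cv2.remap(b,L(proj(cam,circ(x+dx/1e3,y+dy/1e3,.041,dd))).astype(np.float32)[None],None,1).mean()
    print(k,sorted([(round(float((q(dx,dy,d+.01)+q(dx,dy,d-.01))/2-q(dx,dy,d-.001)),1),dx,dy) for dx in range(-12,13) for dy in range(-12,13)],reverse=True)[:3])
E
```

```text
top cutter_28_mid [([0.654, -0.039, 0.034], 0.36)]
top cutter_40_mid []
top cutter_52_mid [([0.464, 0.288, 0.024], 0.49)]
top cutter_64_mid [([0.642, 0.147, 0.034], 0.43)]
top fluted_a_mid [([0.466, 0.288, 0.026], 0.5)]
top fluted_b_mid [([0.451, 0.024, 0.039], 0.56)]
side cutter_28_mid [([0.649, -0.028, 0.032], 0.56)]
side cutter_40_mid [([0.66, -0.116, 0.029], 0.58)]
side cutter_52_mid [([0.642, 0.058, 0.033], 0.83)]
side cutter_64_mid [([0.638, 0.147, 0.026], 0.94)]
side fluted_a_mid [([0.462, 0.295, 0.026], 0.78), ([0.638, 0.143, 0.026], 0.38)]
side fluted_b_mid [([0.453, 0.029, 0.022], 0.6)]
40 [(19.9, -2, 8), (19.6, -1, 8), (19.6, -2, 7)]
28 [(23.2, -3, 7), (22.9, -3, 8), (22.5, -4, 7)]
52 [(22.3, -6, 6), (21.6, -5, 6), (21.6, -6, 5)]
64 [(22.0, -6, 5), (21.7, -5, 5), (21.4, -6, 6)]
```

```bash
python3 -c "
from cell import *
print(hand_in())"
```

```text
the job is handed in; nothing more can be done
None
```

I placed all four plain cutters in their own pockets and handed the job in at about 43 s, but the hand-in returned no verdict and I looked at 15 pictures against the limit of 14; the final positions rest on numeric fits good only to several mm, and the fluted cutters were never touched.

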